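Pack the water press-fitting kit

TASK

Pack the water kit: take the four copper press fittings with green rings (elbow, tee, coupling and end cap) from the mat and put each into the insert of the blue tray whose floor shows its outline, lying flat on the insert's floor, the cap standing on its open end. Set them down gently rather than dropping them, and leave the gas fittings with yellow rings where they lie.

Things in the scene. Friction and masses are not known exactly. Their poses are not given: they have to be found in the camera images.
- elbow: Water elbow, 90 g, to pack: copper press fitting, tube 27 mm in diameter, green rings (31 mm in diameter, 12 mm wide) round its open ends; it rests on the rings, tube axes 15.5 mm up. Origin at axis height: the axes of its two 52 mm legs cross at (-18,-18,0) mm and run from there along +x and +y, straight beyond 26 mm; z normal to the L.
- tee: Water tee, 110 g, to pack: copper press fitting, tube 27 mm in diameter, green rings (31 mm in diameter, 12 mm wide) round its open ends; it rests on the rings, tube axes 15.5 mm up. Origin at axis height: the 84 mm run lies along x at y = -10 mm (x -42 to 42); the branch runs from its middle along +y to y = +40 mm; z normal to the T.
- coupling: Water coupling, 60 g, to pack: copper press fitting, tube 27 mm in diameter, green rings (31 mm in diameter, 12 mm wide) round its open ends; it rests on the rings, tube axes 15.5 mm up. Straight sleeve 64 mm long lying on its side, can roll. Origin at its centre, x along the tube axis.
- cap: Water end cap, 40 g, to pack: copper stop with a domed top standing on its open end, 34.5 mm tall; green ring 31 mm in diameter round its lowest 12 mm, copper 27 mm in diameter above. Origin at the centre of its underside, z up. All fittings start on a dark fixed mat 3 mm thick; a red stopper and a brass plug 20 mm wide and high stand among them.
- gas_elbow: Gas elbow, stays where it is: same as the water elbow but with yellow rings. Origin at axis height: the axes of its two 52 mm legs cross at (-18,-18,0) mm and run from there along +x and +y, straight beyond 26 mm; z normal to the L.
- gas_coupling: Gas coupling, stays where it is: same as the water coupling but with yellow rings. Straight sleeve 64 mm long lying on its side, can roll. Origin at its centre, x along the tube axis.
- insert_elbow: Light-grey open box with the life-size black outline of an L (elbow) on its floor. Outside 107 (x) x 128 (y) x 28 mm high, walls and floor 4 mm. Origin: centre of its underside, 4 mm above the table; z up. Fixed, one of four side by side (2 x 2) in a fixed blue tray, 224 x 266 mm, rim 34 mm above the table.
- insert_tee: Light-grey open box with the life-size black outline of a T (tee) on its floor. Outside 107 (x) x 128 (y) x 28 mm high, walls and floor 4 mm. Origin: centre of its underside, 4 mm above the table; z up. Fixed, one of four side by side (2 x 2) in a fixed blue tray, 224 x 266 mm, rim 34 mm above the table.
- insert_coupling: Light-grey open box with the life-size black outline of a bar with wider ends (coupling) on its floor. Outside 107 (x) x 128 (y) x 28 mm high, walls and floor 4 mm. Origin: centre of its underside, 4 mm above the table; z up. Fixed, one of four side by side (2 x 2) in a fixed blue tray, 224 x 266 mm, rim 34 mm above the table.
- insert_cap: Light-grey open box with the life-size black outline of a round disc (cap) on its floor. Outside 107 (x) x 128 (y) x 28 mm high, walls and floor 4 mm. Origin: centre of its underside, 4 mm above the table; z up. Fixed, one of four side by side (2 x 2) in a fixed blue tray, 224 x 266 mm, rim 34 mm above the table.
There are look-alikes about, which are no part of the job. What is shaped like the insert_tee but red is not meant.

How it is judged:
At the end, for the whole second after the job is handed in: Each green-ringed fitting rests on the floor of the insert with its own outline (origin within 42 mm in x, 52 mm in y of the insert's centre, height within 4 mm, flat or, for the cap, upright within 0.15 rad), pointing any way. The gas elbow and gas coupling are within 30 mm of their start (x of elbow in the frame of insert_elbow between -0.042 and 0.042 m and y of elbow in the frame of insert_elbow between -0.052 and 0.052 m and z of elbow in the frame of insert_elbow between 0.0155 and 0.0235 m and angle between the z axis of elbow and the z axis of insert_elbow, either way round below 0.15 rad and linear speed of each of elbow, tee, coupling, cap below 0.02 m/s and angular speed of each of elbow, tee, coupling, cap below 0.3 rad/s and x of tee in the frame of insert_tee between -0.042 and 0.042 m and y of tee in the frame of insert_tee between -0.052 and 0.052 m and z of tee in the frame of insert_tee between 0.0155 and 0.0235 m and angle between the z axis of tee and the z axis of insert_tee, either way round below 0.15 rad and x of coupling in the frame of insert_coupling between -0.042 and 0.042 m and y of coupling in the frame of insert_coupling between -0.052 and 0.052 m and z of coupling in the frame of insert_coupling between 0.0155 and 0.0235 m and angle between the x axis of coupling and the z axis of insert_coupling, either way round above 1.42 rad and x of cap in the frame of insert_cap between -0.042 and 0.042 m and y of cap in the frame of insert_cap between -0.052 and 0.052 m and z of cap in the frame of insert_cap between 0 and 0.008 m and angle between the z axis of cap and the z axis of insert_cap, either way round below 0.15 rad and distance of each of gas_elbow, gas_coupling from where it was at the start of the episode below 0.03 m); the robot touches nothing.
It fails at once if the gas elbow with yellow rings is moved more than 30 mm (distance of gas_elbow from where it was at the start of the episode above 0.03 m).
It fails at once if the gas coupling with yellow rings is moved more than 30 mm (distance of gas_coupling from where it was at the start of the episode above 0.03 m).
It fails at once if a green-ringed fitting is dropped or thrown (over 0.8 m/s while the fingers do not touch it: a fall of more than about 3 cm) ((linear speed of elbow above 0.8 m/s and contact force between the fingers and elbow below 0.05 N) or (linear speed of tee above 0.8 m/s and contact force between the fingers and tee below 0.05 N) or (linear speed of coupling above 0.8 m/s and contact force between the fingers and coupling below 0.05 N) or (linear speed of cap above 0.8 m/s and contact force between the fingers and cap below 0.05 N)).
It also fails if it takes over 128 s, if anything falls off the work surface, if the arm or the gripper's body presses on something with over 40 N, if the wrist force passes 120 N, or if a joint passes its speed limit or range.

ROBOT

A 7-joint arm with a two-finger parallel gripper is mounted at the origin on the work surface. World frame = base frame: x ahead of the robot, y to its left, z up, the work surface at z = 0. Lengths are in m, angles in rad, forces in N, time in s.
With the tool pointing down it reaches from about 0.4 to 0.875 m from the base axis. Payload 19.3 kg.
Tool frame: the origin (TCP) lies on the centre line of the jaws, within the pads' length; the fingertips stand 17 mm ahead of it and the grasp point (between the pads) lies 2 mm behind it (env.tcp_to_tips is the distance from the TCP to the fingertips, in m); z points along the fingers, y is the direction in which the jaws open and shut (so a half turn about z gives the same grasp; the last joint's range is limited). The gripper opens to 85 mm and grips with 20 to 120 N. Pads are 22 mm wide; open, the fingers measure 114 mm over their backs; the gripper's body (76 mm by 85 mm) begins 54 mm behind the grasp point. The pads swing forward as they close: fully open they stand 13 mm farther back than shut.
Start: joints at [-1.354, 0.521, -0.036, 1.599, 0.021, 1.021, -0.113], TCP at [0.177, 0.599, 0.219] pointing down, gripper open.
Joint ranges: [-2.91, 2.91], [-0.3, 2.13], [-1.5, 1.42], [0.17, 2.43], [-1.26, 4.41], [0.16, 1.93], [-2.52, 2.52]. Speed limits (rad/s): [1.89, 1.89, 2.39, 2.39, 3.01, 3.01, 3.01].

INTERFACE

Orientations are given as a unit quaternion [x, y, z, w].
In Python, from workcell import env gives the robot as it stands.
- The arm moves only by the shell command python3 -m inch 'ROWS' [FORCE]. ROWS is JSON, a list of rows, each a list of 7 numbers: the closure, from 0 (fully open) to 1 (shut), then the shift along the tool's x, y, z in units of 0.12 m (1.0 is 0.12 m), then the turn, a rotation vector about the tool's x, y, z in units of 120 degrees (1.0 is 120 degrees). A call has 1 to 20 rows; each row is the pose to reach, as a shift and turn from the pose measured when the call began, along the tool's axes at that moment; what a row does not reach only later rows make up. A row lasts 1/10 s, in which the tool goes at most 50 mm and 8.59 degrees, less where a joint would pass 70% of its speed; a pose out of reach is approached as far as the arm can. A call with a number of a shift or a turn outside -1 to 1 is refused whole. A call with a gripper value outside its range is refused whole. The fingers move at their own pace and stop on an object; FORCE is the grip in N (left out, the last holds). Time passes only in rows, so rows that repeat a pose let the fingers close. It gives the time, the measured TCP pose, the force and the opening at its end, in the units of the state.
- env.get_obs(): the state, without advancing time (a new reading comes with each control period).
- env.capture(name): name is "scene" or "top"; returns the picture (384x512x3 uint8, red, green, blue); there is no depth.
- env.camera_params(name): a dict with "mtx" (3x3 intrinsics, pixels), "T" (4x4, takes a point from camera to world coordinates). Camera axes: x right, y up, looking along -z (the intrinsics and any distortion apply to the point x, -y, -z); pixel columns grow to the right and rows downward; lengths in m; the calibration is good to about 2 mm. A picture is of the moment at which its call begins. camera_params takes no time and is no camera call.
- env.hand_in(): hands the job in, once; it reports no verdict.
The state is a dict: "t": time; "q": joint angles; "joint_velocities": joint speeds; "tau": joint torques, N m; "position": TCP position; "orientation": TCP orientation; "force": force on the tool from outside, world axes, zero at the start; "torque": the same for the moment, N m; "grip_width": opening from 0.0 (shut) to 1.0 (fully open).
Only numpy, scipy, OpenCV 4.12 (cv2) and the standard library are available. Lean on these libraries where they do the work, as an engineer would, in place of code of your own. Each camera call takes 0.05 s, during which the arm holds its last target.

## Working session

There is one attempt and no reset: what is moved stays moved. The work goes in short steps, Python scripts to look and compute and a shell command to move; the robot and the scene stay as the last step left them, time stands still between calls to the robot, and variables do not carry over. Pictures are saved under pics/ and viewed, and the job is handed in when it is done.

```bash
ls; mkdir -p pics
python3 - <<'E'
from workcell import env
import cv2
print(env.get_obs())
for n in ("scene","top"):
    im=env.capture(n); cv2.imwrite(f"pics/{n}0.png",im[:,:,::-1]); p=env.camera_params(n); print(n,p)
E
```

```text
pics
{'t': 0.0, 'q': array([-1.35417683,  0.52201101, -0.03630731,  1.59999156,  0.02121475,
        1.02108416, -0.11279996]), 'joint_velocities': array([ 1.10139355e-03,  2.06461253e-03,  1.78698851e-04,  1.68217508e-03,
        5.39517472e-04, -1.49980799e-03, -5.76837947e-05]), 'tau': array([-5.84944646e-04, -9.27099395e+01,  1.97959252e+00, -3.69930053e+01,
        1.78277108e-02,  8.19767505e-03,  1.48372425e-05]), 'position': array([0.17676947, 0.59912803, 0.21883372]), 'orientation': array([ 1.42928530e-01,  9.89732857e-01, -5.53643661e-04, -2.90140531e-05]), 'force': array([ 0.29360276, -0.12621419,  0.79059786]), 'torque': array([-0.02497733, -0.02670747,  0.03619928]), 'grip_width': 1.0048934292579728}
scene {'mtx': array([[489.78065053,   0.        , 255.0146978 ],
       [  0.        , 489.78065053, 191.99612215],
       [  0.        ,   0.        ,   1.        ]]), 'T': array([[ 0.80820406, -0.30540508,  0.50352153,  1.13109407],
       [ 0.58851709,  0.44979045, -0.67181559, -0.83730523],
       [-0.02130328,  0.83929511,  0.54325858,  0.76766199],
       [ 0.        ,  0.        ,  0.        ,  1.        ]])}
top {'mtx': array([[370.1349518 ,   0.        , 252.36218073],
       [  0.        , 370.1349518 , 182.54069454],
       [  0.        ,   0.        ,   1.        ]]), 'T': array([[ 0.01275107,  0.98762453, -0.15631764,  0.33064768],
       [-0.99981909,  0.01479958,  0.01194791,  0.07751619],
       [ 0.01411349,  0.15613701,  0.98763457,  0.96188836],
       [ 0.        ,  0.        ,  0.        ,  1.        ]])}
```

View pics/scene0.png

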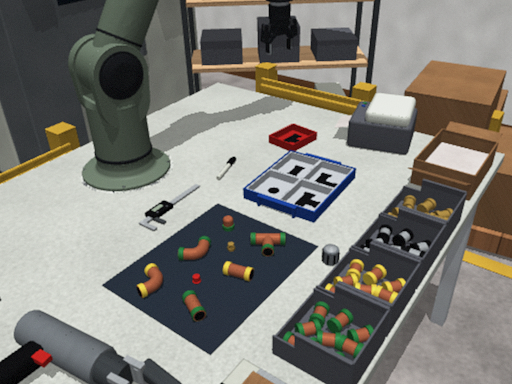

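View pics/top0.png

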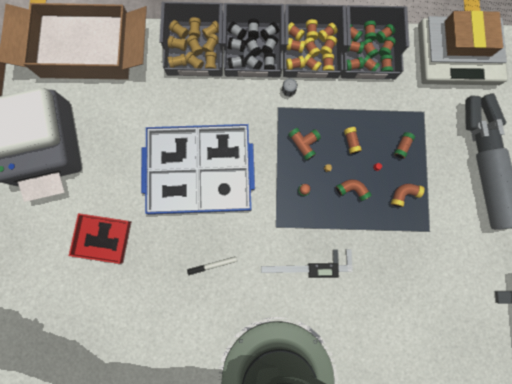

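The top view shows the tray at (147-253, 125-213) and the mat at (277-429, 108-230). Candidates, top-view pixels:
- **Tee:** green at (304,143).
- **Couplings:** green at (404,145), yellow (gas) at (352,139).
- **Elbows:** green at (354,189), yellow (gas) at (408,195).
- **Cap:** green and round at (304,189). Small look-alikes are the brass plug (328,168) and red stopper (379,167).
- **Bins:** spare fittings at rows 20-70.
- **Inserts:** the red T box at (103,236) is a decoy.

Next is a close crop with a metric overlay.

```bash
cat > h.py <<'E'
import numpy as np, cv2
from workcell import env
def px2w(n,u,v,z):
    p=env.camera_params(n); K,T=p['mtx'],p['T']
    d=T[:3,:3]@np.array([(u-K[0,2])/K[0,0],-(v-K[1,2])/K[1,1],-1.]); o=T[:3,3]
    return o+d*(z-o[2])/d[2]
def w2px(n,P):
    p=env.camera_params(n); K,T=p['mtx'],p['T']
    c=T[:3,:3].T@(np.asarray(P,float)-T[:3,3]); return np.array([K[0,2]+K[0,0]*c[0]/-c[2],K[1,2]-K[1,1]*c[1]/-c[2]])
E
python3 - <<'E'
from h import *
a=cv2.imread('pics/top0.png'); cv2.imwrite('pics/crop_mat.png',cv2.resize(a[100:235,270:435],None,fx=4.4,fy=4.4,interpolation=cv2.INTER_CUBIC))
cv2.imwrite('pics/crop_tray.png',cv2.resize(a[115:220,135:260],None,fx=5,fy=5,interpolation=cv2.INTER_CUBIC))
a=cv2.imread('pics/scene0.png'); cv2.imwrite('pics/crop_sc.png',cv2.resize(a[145:345,100:365],None,fx=3,fy=3,interpolation=cv2.INTER_CUBIC))
E
```

```text
(no output)
```

View pics/crop_mat.png

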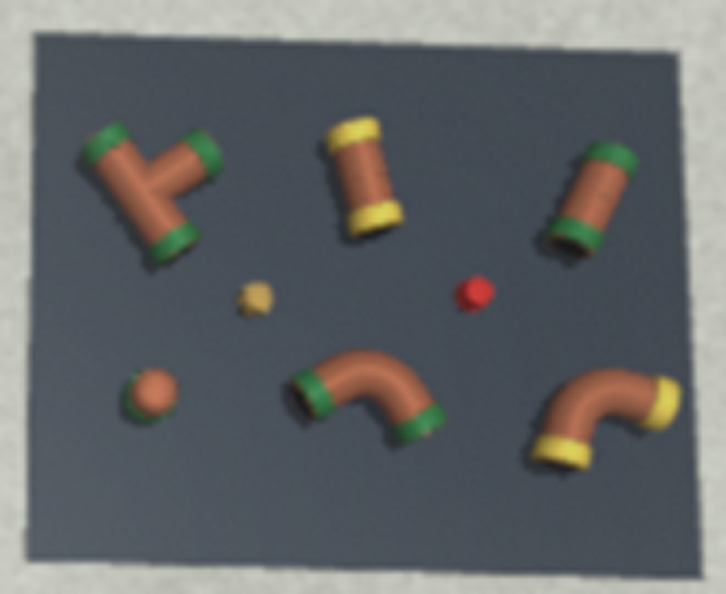

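View pics/crop_tray.png

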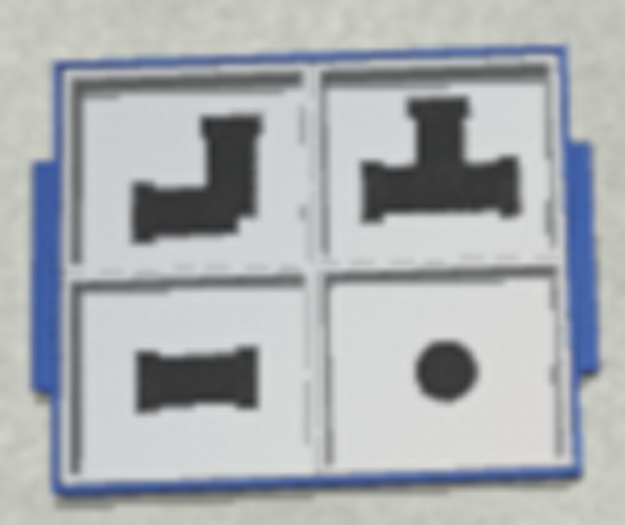

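View pics/crop_sc.png

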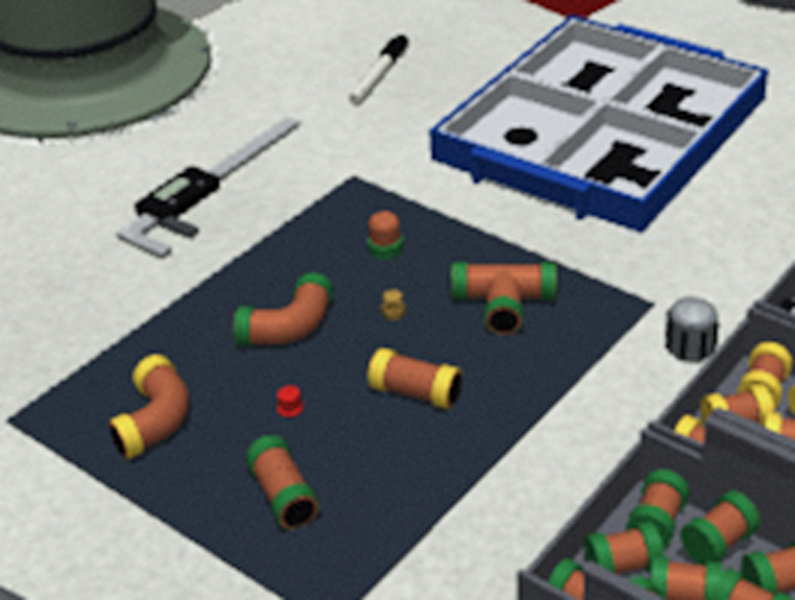

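The close crop confirms it: the green-ringed tee is top left, the coupling top right, the cap bottom left and the elbow bottom centre. The yellow pair are at top centre and bottom right. Inserts are elbow top left, tee top right, coupling bottom left and cap bottom right. I'll fit poses by silhouette in both views.

```bash
cat > fit.py <<'E'
from h import *
from scipy.optimize import minimize
def circ(c,ax,r,n=20):
    ax=np.array(ax,float)/np.linalg.norm(ax); a=np.cross(ax,[0,0,1]) if abs(ax[2])<.9 else np.array([1.,0,0]); a/=np.linalg.norm(a); b=np.cross(ax,a)
    t=np.linspace(0,2*np.pi,n,endpoint=False)
    return np.array(c)+r*(np.outer(np.cos(t),a)+np.outer(np.sin(t),b))
def cyl(p,q,r):
    p=np.array(p,float);q=np.array(q,float); return np.vstack([circ(p,q-p,r),circ(q,q-p,r)])
def tube(p,q):  # ring at q end
    p=np.array(p,float);q=np.array(q,float);u=(q-p)/np.linalg.norm(q-p)
    return [cyl(p,q,.0135),cyl(q-.012*u,q,.0155)]
h=.0155
def model(k):
    if k=='coupling': return tube([0,0,h],[.032,0,h])+tube([0,0,h],[-.032,0,h])
    if k=='tee': return tube([0,-.01,h],[.042,-.01,h])+tube([0,-.01,h],[-.042,-.01,h])+tube([0,-.01,h],[0,.04,h])
    if k=='elbow':
        L=tube([.008,-.018,h],[.034,-.018,h])+tube([-.018,.008,h],[-.018,.034,h])
        t=np.linspace(np.pi,1.5*np.pi,7); pts=np.c_[.008+.026*np.cos(t),.008+.026*np.sin(t),t*0+h]
        return L+[cyl(pts[i],pts[i+1],.0135) for i in range(6)]
    if k=='cap':
        L=[cyl([0,0,0],[0,0,.012],.0155),cyl([0,0,.01],[0,0,.027],.0135)]
        L.append(np.vstack([circ([0,0,.027],[0,0,1],.0135),circ([0,0,.032],[0,0,1],.009),[[0,0,.0345]]])); return L
S=4
def sil(n,k,pose,z0,shape=(384,512)):
    x,y,th=pose; c,s=np.cos(th),np.sin(th); R=np.array([[c,-s,0],[s,c,0],[0,0,1]])
    m=np.zeros((shape[0]*S,shape[1]*S),np.uint8)
    for P in model(k):
        W=P@R.T+[x,y,z0]; px=np.array([w2px(n,w) for w in W])
        cv2.fillConvexPoly(m,cv2.convexHull(np.round((px+.5)*S*16-8).astype(np.int32)),1,shift=4)
    return cv2.resize(m.astype(np.float32),(shape[1],shape[0]),interpolation=cv2.INTER_AREA)
def fg(n,im): # coloured on mat: copper/green/yellow
    hsv=cv2.cvtColor(im,cv2.COLOR_BGR2HSV); H,Sa,V=cv2.split(hsv)
    return ((Sa>110)&((H<85)|(H>170))&(V>35)).astype(np.float32)
def fit(k,guess,z0,ims,span=.09):
    masks={n:fg(n,im) for n,im in ims.items()}; w={}
    for n in ims:
        c=w2px(n,[guess[0],guess[1],z0+h]); yy,xx=np.mgrid[:384,:512]
        w[n]=(np.hypot(xx-c[0],yy-c[1])<(26 if n=='top' else 34))*1.
    def cost(p):
        e=0
        for n in ims:
            s=sil(n,k,p,z0); e+=(np.abs(s-masks[n])*w[n]).sum()/max(s.sum(),1)
        return e
    best=None
    ths=[0] if k=='cap' else np.arange(0,np.pi if k=='coupling' else 2*np.pi,np.pi/6)
    c=[(cost([guess[0],guess[1],t]),t) for t in ths]; c.sort()
    for _,t in c[:3]:
        r=minimize(cost,[guess[0],guess[1],t],method='Nelder-Mead',options=dict(initial_simplex=[[guess[0],guess[1],t],[guess[0]+.01,guess[1],t],[guess[0],guess[1]+.01,t],[guess[0],guess[1],t+.3]],maxiter=70))
        if best is None or r.fun<best.fun: best=r
    return best
E
python3 - <<'E'
from fit import *
ims={n:cv2.imread(f'pics/{n}0.png') for n in('top','scene')}
G={'tee':(304,143),'coupling':(404,145),'elbow':(354,189),'cap':(304,189),'gas_elbow':(408,195),'gas_coupling':(352,139)}
ov={n:im.copy() for n,im in ims.items()}
for k,(u,v) in G.items():
    g=px2w('top',u,v,.0185); kk=k.replace('gas_','')
    out=[]
    for sel in (('top',),('scene',),('top','scene')):
        r=fit(kk,g,.003,{n:ims[n] for n in sel}); out.append((r.x.round(4).tolist(),round(r.fun,3)))
    print(k,*out)
    for n in ims:
        m=(sil(n,kk,r.x,.003)>.5).astype(np.uint8); c,_=cv2.findContours(m,0,2); cv2.drawContours(ov[n],c,-1,(255,0,255),1)
for nm,uv in dict(plug=(328,168),stopper=(379,167)).items(): print(nm,px2w('top',*uv,.013).round(3))
for uv in ((147,127),(248,125),(251,210),(147,213.5)): print('tray corner',px2w('top',*uv,.034).round(4))
cv2.imwrite('pics/ov_top.png',cv2.resize(ov['top'][100:235,270:435],None,fx=4.4,fy=4.4))
for n in('top',): 
  m=fg(n,ims[n]);cv2.imwrite('pics/m.png',m*255)
E
```

```text
Traceback (most recent call last):
  File "fit.py", line 48, in fit
    r=minimize(cost,[guess[0],guess[1],t],method='Nelder-Mead',options=dict(initial_simplex=[[guess[0],guess[1],t],[guess[0]+.01,guess[1],t],[guess[0],guess[1]+.01,t],[guess[0],guess[1],t+.3]],maxiter=70))
  File "fit.py", line 42, in cost
    s=sil(n,k,p,z0); e+=(np.abs(s-masks[n])*w[n]).sum()/max(s.sum(),1)
  File "fit.py", line 28, in sil
    W=P@R.T+[x,y,z0]; px=np.array([w2px(n,w) for w in W])
                                   ~~~~^^^^^
  File "h.py", line 8, in w2px
    p=env.camera_params(n); K,T=p['mtx'],p['T']
ValueError: time passes only in moves, steps and waits
```

Run:
```python
from h import *
from scipy.optimize import minimize
# fit tray: blue outer rim rect 224x266 at z=.034 via edge points of blue mask outer hull
for n in('top','scene'):
    im=cv2.imread(f'pics/{n}0.png'); b,g,r=[c.astype(int) for c in cv2.split(im)]
    m=((b>90)&(b-r>60)).astype(np.uint8); nl,l,st,ce=cv2.connectedComponentsWithStats(m)
    i=1+np.argmax(st[1:,4]); print(n,st[i],ce[i])
# black outline centroids per insert -> world at z=.008
im=cv2.imread('pics/top0.png'); g=im.max(2); m=(g<90).astype(np.uint8)
for nm,(x0,y0,x1,y1) in dict(elbow=(155,132,192,168),tee=(205,132,243,163),cpl=(158,180,192,201),cap=(215,180,234,199)).items():
    s=m[y0:y1,x0:x1]; v,u=np.nonzero(s); print(nm,px2w('top',x0+(u.min()+u.max())/2,y0+(v.min()+v.max())/2,.008).round(4), 'ext',u.max()-u.min()+1,v.max()-v.min()+1)
im=cv2.imread('pics/scene0.png')
```

```text
top [142 130   5  66 250] [144.184 168.216]
scene [243 150 113  63 366] [291.86612022 192.87978142]
elbow [0.5641 0.2737 0.008 ] ext 25 24
tee [0.577  0.1463 0.008 ] ext 30 24
cpl [0.4577 0.2689 0.008 ] ext 23 12
cap [0.4635 0.1395 0.008 ] ext 11 11
```

```bash
python3 - <<'E'
from workcell import env
import numpy as np
d={}
for n in('top','scene'):
    p=env.camera_params(n); d[n+'K']=p['mtx']; d[n+'T']=p['T']
np.savez('cam.npz',**d)
E
cat > h.py <<'E'
import numpy as np, cv2
_c=dict(np.load('cam.npz'))
def px2w(n,u,v,z):
    K,T=_c[n+'K'],_c[n+'T']
    d=T[:3,:3]@np.array([(u-K[0,2])/K[0,0],-(v-K[1,2])/K[1,1],-1.]); o=T[:3,3]
    return o+d*(z-o[2])/d[2]
def w2px(n,P):
    K,T=_c[n+'K'],_c[n+'T']; c=(np.atleast_2d(np.asarray(P,float))-T[:3,3])@T[:3,:3]
    return np.squeeze(np.c_[K[0,2]+K[0,0]*c[:,0]/-c[:,2],K[1,2]-K[1,1]*c[:,1]/-c[:,2]])
E
sed -i 's/px=np.array(\[w2px(n,w) for w in W\])/px=w2px(n,W)/' fit.py
time python3 - <<'E'
from fit import *
ims={n:cv2.imread(f'pics/{n}0.png') for n in('top','scene')}
G={'tee':(304,143),'coupling':(404,145),'elbow':(354,189),'cap':(304,189),'gas_elbow':(408,195),'gas_coupling':(352,139)}
ov={n:im.copy() for n,im in ims.items()}
for k,(u,v) in G.items():
    g=px2w('top',u,v,.0185); kk=k.replace('gas_','')
    out=[]
    for sel in (('top',),('scene',),('top','scene')):
        r=fit(kk,g,.003,{n:ims[n] for n in sel}); out.append((r.x.round(4).tolist(),round(r.fun,3)))
    print(k,*out)
    for n in ims:
        m=(sil(n,kk,r.x,.003)>.5).astype(np.uint8); c,_=cv2.findContours(m,0,2); cv2.drawContours(ov[n],c,-1,(255,0,255),1)
for nm,uv in dict(plug=(328,168),stopper=(379,167)).items(): print(nm,px2w('top',*uv,.013).round(3))
for uv in ((147,127),(248,125),(251,210),(147,213.5)): print('tray corner',px2w('top',*uv,.034).round(4))
for uv in ((243,187),(313,216),(356,177),(294,151)): print('tray corner sc',px2w('scene',*uv,.034).round(4))
cv2.imwrite('pics/ov_top.png',cv2.resize(ov['top'][100:235,270:435],None,fx=4.4,fy=4.4))
cv2.imwrite('pics/ov_sc.png',cv2.resize(ov['scene'][145:345,100:365],None,fx=3,fy=3))
E
```

```text
tee ([0.5912, -0.0701, 3.7541], np.float64(0.271)) ([0.5898, -0.0698, 3.7361], np.float64(0.214)) ([0.5903, -0.07, 3.7432], np.float64(0.488))
coupling ([0.5872, -0.334, 2.6144], np.float64(0.383)) ([0.5844, -0.3326, -0.481], np.float64(0.397)) ([0.5845, -0.3327, -0.4818], np.float64(0.786))
elbow ([0.4645, -0.1955, 2.0639], np.float64(0.284)) ([0.4642, -0.1946, 2.1135], np.float64(0.307)) ([0.4641, -0.1945, 2.1156], np.float64(0.592))
cap ([0.4649, -0.0688, 0.1515], np.float64(0.411)) ([0.4642, -0.0673, 0.0784], np.float64(1.677)) ([0.4642, -0.0675, 0.0283], np.float64(2.093))
gas_elbow ([0.4553, -0.3331, 2.832], np.float64(0.126)) ([0.4541, -0.332, 2.8652], np.float64(0.083)) ([0.4541, -0.3325, 2.8549], np.float64(0.213))
gas_coupling ([0.5982, -0.1957, 0.2424], np.float64(0.128)) ([0.5954, -0.197, 0.2351], np.float64(0.383)) ([0.597, -0.1965, 0.2309], np.float64(0.543))
plug [ 0.522 -0.132  0.013]
stopper [ 0.527 -0.266  0.013]
tray corner [0.619  0.3409 0.034 ]
tray corner [0.6289 0.0796 0.034 ]
tray corner [0.4077 0.0688 0.034 ]
tray corner [0.3954 0.3282 0.034 ]
tray corner sc [0.408  0.0719 0.034 ]
tray corner sc [0.64  0.062 0.034]
tray corner sc [0.6444 0.2969 0.034 ]
tray corner sc [0.4128 0.3316 0.034 ]
real	0m18.800s
user	0m24.741s
sys	0m3.850s
```

The two views agree within about 3 mm for every fitting, and the tray corners give its true size of about 262 x 222 mm. The resulting insert centres also match the floor outlines to within about 8 mm. Next I need a helper that computes shifts.

```bash
cat > plan.py <<'E'
import sys, numpy as np
from scipy.spatial.transform import Rotation as R
from workcell import env
o=env.get_obs(); p=np.array(o['position']); q=R.from_quat(o['orientation'])
x,y,z,a=map(float,sys.argv[1:5])
ey=np.array([np.cos(a),np.sin(a),0]); ez=np.array([0,0,-1.]); ex=np.cross(ey,ez)
best=None
for s in (1,-1):
    T=R.from_matrix(np.c_[s*ex,s*ey,ez]); rv=(q.inv()*T).as_rotvec()
    print('turn',(rv/np.radians(120)).round(3), 'deg',np.degrees(np.linalg.norm(rv)).round(1))
print('shift',(q.inv().apply(np.array([x,y,z])-p)/.12).round(3))
print('t',round(o['t'],2),'pos',p.round(4),'q7',o['q'].round(2),'grip',round(o['grip_width'],3),'F',np.round(o['force'],1))
E
python3 plan.py .4642 -.0675 .15 1.2; python3 plan.py .45 .2 .15 1.2
```

```text
turn [-0.    0.    0.04] deg 4.8
turn [-0.00e+00 -1.00e-03 -1.46e+00] deg 175.2
shift [-3.87  -4.65   0.579]
t 0.1 pos [0.1767 0.5992 0.2189] q7 [-1.35  0.52 -0.04  1.6   0.02  1.02 -0.11] grip 0.998 F [-0.7 -0.1 -0.4]
turn [-0.    0.    0.04] deg 4.8
turn [-0.00e+00 -1.00e-03 -1.46e+00] deg 175.2
shift [-3.125 -2.546  0.577]
t 0.1 pos [0.1767 0.5992 0.2189] q7 [-1.35  0.52 -0.04  1.6   0.02  1.02 -0.11] grip 0.998 F [-0.7 -0.1 -0.4]
```

```bash
python3 -m inch '[[0.3,-0.95,-1,0,0,0,0],[0.3,-0.95,-1,0,0,0,0],[0.3,-0.95,-1,0,0,0,0],[0.3,-0.95,-1,0,0,0,0],[0.3,-0.95,-1,0,0,0,0]]'; python3 plan.py .4642 -.0675 .15 0
```

```text
t: 0.6
position: [0.2536, 0.4498, 0.2193]
orientation: [0.145, 0.99, -0.001, 0.0]
force: [-0.9, 1.4, 0.3]
grip_width: 0.697
turn [-0.     0.001  0.612] deg 73.4
turn [-0.001 -0.    -0.888] deg 106.6
shift [-2.914 -3.628  0.584]
t 0.6 pos [0.2536 0.4498 0.2193] q7 [-1.16  0.35 -0.02  1.88  0.01  0.91  0.1 ] grip 0.697 F [-0.9  1.4  0.3]
```

```bash
python3 -m inch '[[0.3,-0.85,-1,0,0,0,0.3],[0.3,-0.85,-1,0,0,0,0.3],[0.3,-0.85,-1,0,0,0,0.3],[0.3,-0.85,-1,0,0,0,0.3],[0.3,-0.85,-1,0,0,0,0.3],[0.3,-0.85,-1,0,0,0,0.3]]'; python3 plan.py .4642 -.0675 .15 0
```

```text
t: 1.2
position: [0.3166, 0.3072, 0.2195]
orientation: [0.441, 0.897, -0.0, 0.0]
force: [-0.3, 0.6, 0.4]
grip_width: 0.699
turn [-0.     0.     0.313] deg 37.6
turn [-1.000e-03 -0.000e+00 -1.187e+00] deg 142.4
shift [-3.224 -0.93   0.583]
t 1.2 pos [0.3166 0.3072 0.2195] q7 [-1.04  0.23  0.16  2.07 -0.05  0.85 -0.2 ] grip 0.699 F [-0.3  0.6  0.4]
```

```bash
python3 -m inch '[[0.3,-1,-0.9,0,0,0,0.3],[0.3,-1,-0.9,0,0,0,0.3],[0.3,-1,-0.9,0,0,0,0.3],[0.3,-1,-0.9,0,0,0,0.3],[0.3,-1,-0.9,0,0,0,0.3]]'; python3 plan.py .4642 -.0675 .12 0
```

```text
t: 1.7
position: [0.3042, 0.1465, 0.2199]
orientation: [0.697, 0.717, 0.0, 0.0]
force: [0.1, 1.0, -0.4]
grip_width: 0.7
turn [0.    0.    0.013] deg 1.6
turn [-0.000e+00  1.000e-03 -1.487e+00] deg 178.4
shift [-1.819  1.283  0.835]
t 1.7 pos [0.3042 0.1465 0.2199] q7 [-0.93  0.04  0.32  2.29 -0.02  0.81 -0.57] grip 0.7 F [ 0.1  1.  -0.4]
```

```bash
python3 -m inch '[[0.3,-0.3,0.5,0,0,0,0],[0.3,-0.6,0.9,0,0,0,0],[0.3,-1,1,0,0,0,0],[0.3,-1,1,0,0,0,0],[0.3,-1,1,0,0,0,0]]'; python3 plan.py .4642 -.0675 .08 0
```

```text
t: 2.2
position: [0.4296, 0.029, 0.2197]
orientation: [0.696, 0.718, -0.0, 0.001]
force: [0.0, 0.5, -0.3]
grip_width: 0.699
turn [0.001 0.001 0.015] deg 1.8
turn [-1.000e-03  1.000e-03 -1.485e+00] deg 178.2
shift [-0.811  0.261  1.166]
t 2.2 pos [0.4296 0.029  0.2197] q7 [-0.61  0.23  0.48  2.1  -0.14  0.84 -0.02] grip 0.699 F [ 0.   0.5 -0.3]
```

```bash
python3 -m inch '[[0.3,-0.81,0.26,0.5,0,0,0.015],[0.3,-0.81,0.26,0.5,0,0,0.015],[0.3,-0.81,0.26,1,0,0,0.015],[0.3,-0.81,0.26,1,0,0,0.015],[0.3,-0.81,0.26,1,0,0,0.015],[0.3,-0.81,0.26,1,0,0,0.015]]'; python3 plan.py .4642 -.0675 .034 0
python3 - <<'E'
from workcell import env
import cv2
im=env.capture('scene')[:,:,::-1]; cv2.imwrite('pics/s1.png',cv2.resize(im[145:345,100:365],None,fx=3,fy=3,interpolation=2))
E
```

```text
t: 2.8
position: [0.4645, -0.0659, 0.1001]
orientation: [0.705, 0.709, -0.0, 0.001]
force: [0.2, 0.2, -0.7]
grip_width: 0.704
turn [0.    0.001 0.002] deg 0.3
turn [-1.000e-03  0.000e+00 -1.498e+00] deg 179.7
shift [-0.013 -0.003  0.551]
t 2.8 pos [ 0.4645 -0.0659  0.1001] q7 [-0.29  0.5   0.4   2.12 -0.35  0.58  0.36] grip 0.704 F [ 0.2  0.2 -0.7]
```

View pics/s1.png

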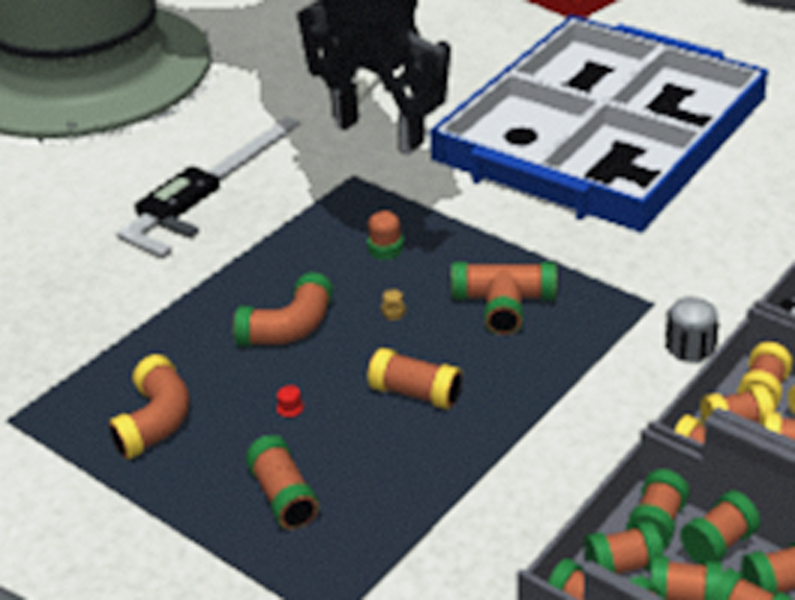

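The crop shows the gripper straddling the spot above the cap, tips at crop (345,125) and (410,145), with the cap below at (385,232). I'll lower and grip.

```bash
python3 -m inch '[[0.3,-0.013,0,0.25,0,0,0],[0.3,-0.013,0,0.5,0,0,0],[0.3,-0.013,0,0.55,0,0,0],[0.3,-0.013,0,0.55,0,0,0],[1,-0.013,0,0.55,0,0,0],[1,-0.013,0,0.55,0,0,0],[1,-0.013,0,0.55,0,0,0],[1,-0.013,0,0.55,0,0,0],[1,-0.013,0,0.55,0,0,0],[1,-0.013,0,0.55,0,0,0]]' 40; python3 plan.py .4616 .1376 .10 1.614
```

```text
t: 3.85
position: [0.4651, -0.0675, 0.0349]
orientation: [0.706, 0.709, 0.0, 0.001]
force: [-1.1, 0.7, 0.1]
grip_width: -0.003
turn [ 0.     0.001 -0.769] deg 92.2
turn [ 0.001 -0.     0.731] deg 87.8
shift [ 1.709 -0.02  -0.545]
t 3.85 pos [ 0.4651 -0.0675  0.0349] q7 [-0.21  0.62  0.3   2.15 -0.43  0.43  0.43] grip -0.003 F [-1.1  0.7  0.1]
```

Run:
```python
from workcell import env
import cv2,numpy as np
a=env.capture('scene')[:,:,::-1]; b=env.capture('top')[:,:,::-1]
cv2.imwrite('pics/s2.png',np.hstack([cv2.resize(a[150:300,170:300],(390,450),interpolation=2),cv2.resize(b[140:240,270:360],(400,450),interpolation=2)]))
```

```text
(no output)
```

View pics/s2.png

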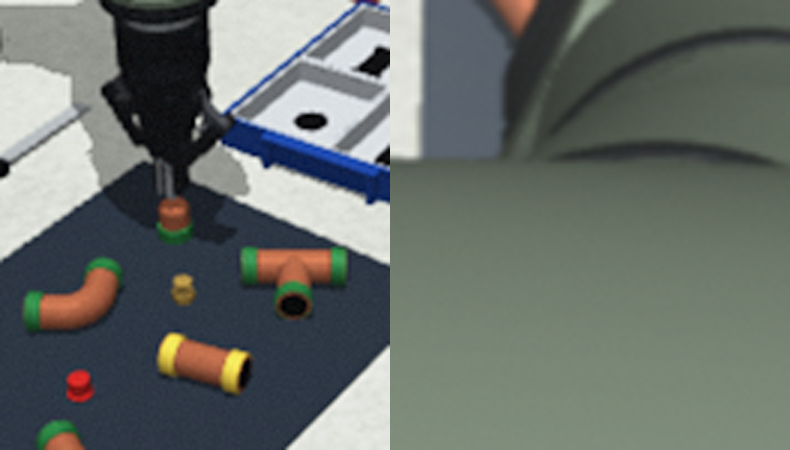

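Run:
```python
from h import *
for z in (.003,.018,.035,.0375): print(z,w2px('scene',[.4651,-.0675,z]).round(1))
print([px2w('scene',226,215,z).round(3) for z in (.018,.035,.045)])
from workcell import env
print(env.tcp_to_tips)
b=env.get_obs();print(b['position'])
a=cv2.imread('pics/scene0.png')
import cv2
im=env.capture('scene')[:,:,::-1]
cv2.imwrite('pics/s3.png',cv2.resize(im[185:245,190:270],(800,600),interpolation=2))
```

```text
0.003 [228.4 227.6]
0.018 [228.1 222.9]
0.035 [227.8 217.6]
0.0375 [227.7 216.8]
[array([ 0.439, -0.043,  0.018]), array([ 0.454, -0.061,  0.035]), array([ 0.464, -0.072,  0.045])]
0.017
[ 0.46499262 -0.06759642  0.03477386]
```

View pics/s3.png

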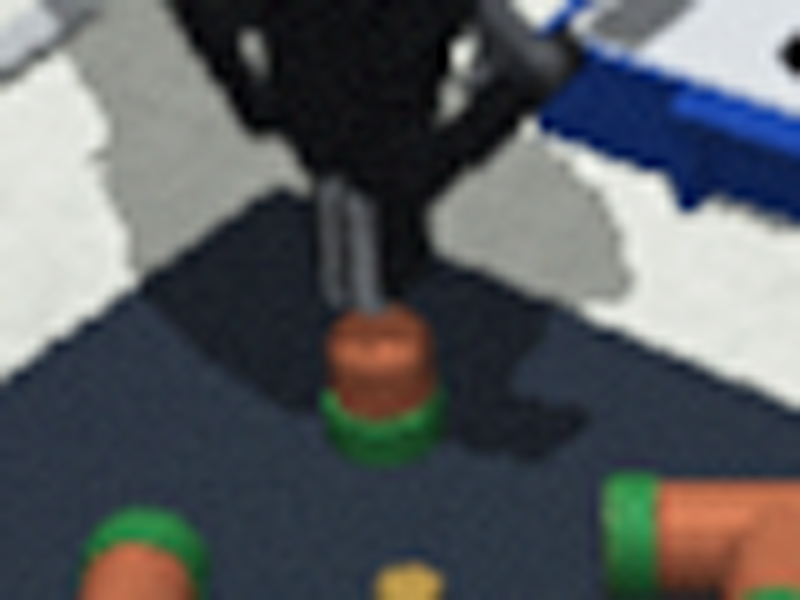

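Run:
```python
from h import *
for z in (.083,.092,.1): print(z,w2px('scene',[.4645,-.0659,z]).round(1),w2px('scene',[.4345,-.0659,z]).round(1),w2px('scene',[.4945,-.0659,z]).round(1))
```

```text
0.083 [227.  201.6] [217.7 197.9] [236.4 205.4]
0.092 [226.8 198.6] [217.5 194.9] [236.3 202.4]
0.1 [226.6 195.9] [217.3 192.3] [236.1 199.7]
```

The closed fingers are empty and the cap hasn't moved. In the scene view the tips show about 7 px (about 25 mm) above where the reported pose puts them. So there's an offset, either in height or sideways along the viewing ray. I'll touch down on bare mat to settle which.

```bash
python3 -m inch '[[1,0,0,-0.3,0,0,0],[1,0,0,-0.6,0,0,0],[1,-0.27,-0.46,-0.6,0,0,0],[1,-0.27,-0.46,-0.6,0,0,0],[1,-0.27,-0.46,-0.6,0,0,0]]'; python3 plan.py .41 -.10 .026 0
python3 - <<'E'
from workcell import env
import cv2,numpy as np
a=env.capture('scene')[:,:,::-1]; b=env.capture('top')[:,:,::-1]
cv2.imwrite('pics/s4.png',np.hstack([cv2.resize(a[150:300,150:280],(390,450),interpolation=2),cv2.resize(b[130:330,200:380],(405,450),interpolation=2)]))
E
```

```text
t: 4.5
position: [0.408, -0.101, 0.1069]
orientation: [0.706, 0.708, 0.0, 0.001]
force: [0.1, 0.2, -0.4]
grip_width: 0.0
turn [0.001 0.001 0.001] deg 0.1
turn [-1.000e-03  1.000e-03 -1.499e+00] deg 179.9
shift [0.009 0.016 0.674]
t 4.5 pos [ 0.408  -0.101   0.1069] q7 [-0.23  0.43  0.42  2.23 -0.33  0.53  0.45] grip 0.0 F [ 0.1  0.2 -0.4]
```

View pics/s4.png

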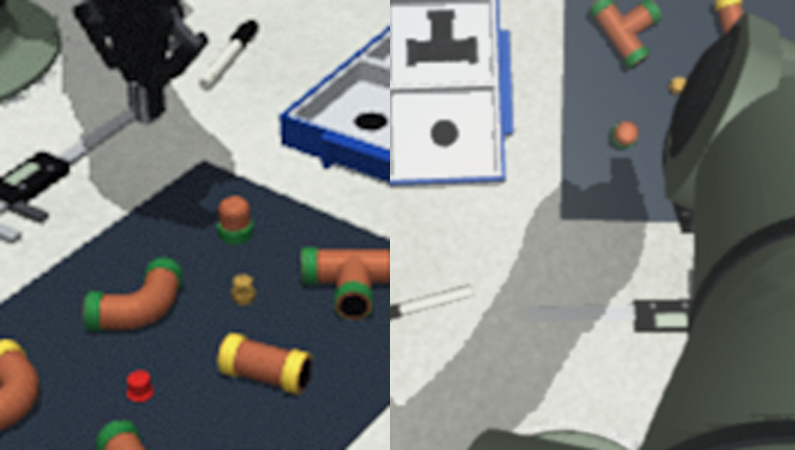

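The tips show at scene pixel (198,189). They are well clear of the cap and over bare mat, so I'll descend in small steps.

```bash
python3 -m inch '[[1,0.01,0.016,0.3,0,0,0],[1,0.01,0.016,0.6,0,0,0],[1,0.01,0.016,0.65,0,0,0],[1,0.01,0.016,0.67,0,0,0],[1,0.01,0.016,0.67,0,0,0]]'; for i in 1 2 ; do :; done; python3 -m inch '[[1,0,0,0.02,0,0,0],[1,0,0,0.04,0,0,0],[1,0,0,0.04,0,0,0]]'
```

```text
t: 5.1
position: [0.4127, -0.0991, 0.027]
orientation: [0.706, 0.708, 0.0, 0.001]
force: [0.4, 0.4, -0.0]
grip_width: -0.002
t: 5.4
position: [0.413, -0.099, 0.0225]
orientation: [0.706, 0.708, 0.001, 0.002]
force: [-0.2, -0.3, 0.4]
grip_width: -0.001
```

```bash
python3 -m inch '[[1,0,0,0.015,0,0,0],[1,0,0,0.03,0,0,0],[1,0,0,0.03,0,0,0]]'; python3 -m inch '[[1,0,0,0.015,0,0,0],[1,0,0,0.03,0,0,0],[1,0,0,0.03,0,0,0]]';python3 - <<'E'
from workcell import env
import cv2,numpy as np
a=env.capture('scene')[:,:,::-1]
cv2.imwrite('pics/s5.png',cv2.resize(a[180:255,160:260],(800,600),interpolation=2))
from h import *
o=env.get_obs(); p=o['position'].copy(); p[2]-=.017; print(w2px('scene',p))
E
```

```text
t: 5.7
position: [0.413, -0.0989, 0.0187]
orientation: [0.706, 0.708, 0.001, 0.002]
force: [-0.3, -0.4, 0.9]
grip_width: -0.003
t: 6.0
position: [0.4129, -0.099, 0.0149]
orientation: [0.706, 0.708, 0.001, 0.001]
force: [0.2, 0.1, -0.3]
grip_width: -0.002
[205.28163057 228.28767975]
```

View pics/s5.png

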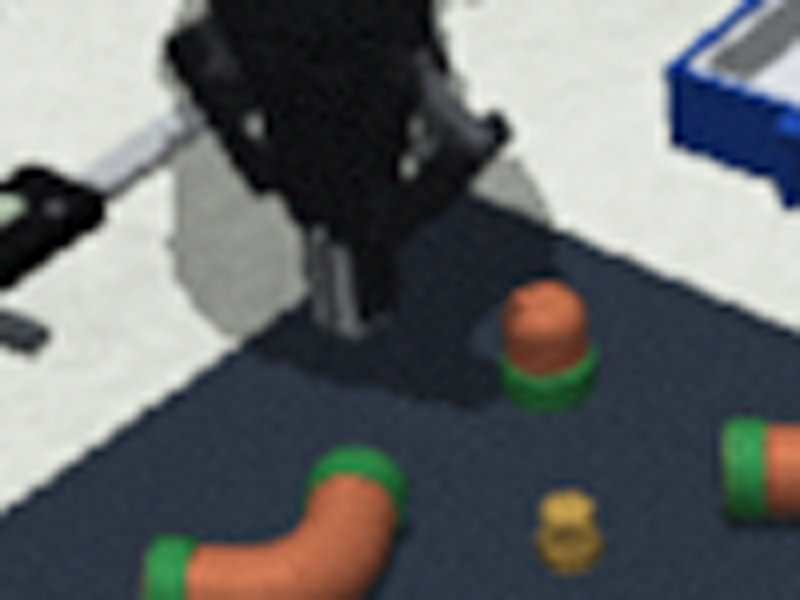

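```bash
python3 -m inch '[[1,0,0,0.025,0,0,0],[1,0,0,0.05,0,0,0],[1,0,0,0.05,0,0,0]]'; python3 -m inch '[[1,0,0,0.02,0,0,0],[1,0,0,0.04,0,0,0],[1,0,0,0.04,0,0,0]]'
```

```text
t: 6.35
position: [0.4127, -0.099, 0.0086]
orientation: [0.706, 0.708, 0.0, 0.001]
force: [-0.7, 0.1, -0.4]
grip_width: -0.003
t: 6.65
position: [0.4126, -0.099, 0.0035]
orientation: [0.706, 0.708, 0.0, 0.001]
force: [-0.6, 0.0, 0.3]
grip_width: -0.0
```

```bash
python3 -m inch '[[1,0,0,0.015,0,0,0],[1,0,0,0.03,0,0,0],[1,0,0,0.03,0,0,0]]'; python3 -m inch '[[1,0,0,0.015,0,0,0],[1,0,0,0.03,0,0,0],[1,0,0,0.03,0,0,0]]'
```

```text
t: 6.95
position: [0.4125, -0.099, -0.0003]
orientation: [0.706, 0.708, 0.0, 0.001]
force: [0.2, -0.9, 0.4]
grip_width: -0.001
t: 7.25
position: [0.4124, -0.099, -0.0041]
orientation: [0.706, 0.708, 0.0, 0.001]
force: [0.1, 0.2, 0.8]
grip_width: 0.003
```

```bash
python3 -m inch '[[1,0,0,0.01,0,0,0],[1,0,0,0.02,0,0,0],[1,0,0,0.02,0,0,0]]'; python3 -m inch '[[1,0,0,0.01,0,0,0],[1,0,0,0.02,0,0,0],[1,0,0,0.02,0,0,0]]'
python3 - <<'E'
from workcell import env
import cv2,numpy as np
a=env.capture('scene')[:,:,::-1]
cv2.imwrite('pics/s6.png',cv2.resize(a[180:255,160:260],(800,600),interpolation=2))
E
```

```text
t: 7.55
position: [0.4123, -0.099, -0.0066]
orientation: [0.706, 0.708, 0.0, 0.001]
force: [-0.2, 0.1, 0.3]
grip_width: -0.0
t: 7.85
position: [0.4124, -0.0989, -0.0088]
orientation: [0.706, 0.708, 0.0, 0.001]
force: [-0.8, 0.2, 8.0]
grip_width: 0.003
```

View pics/s6.png

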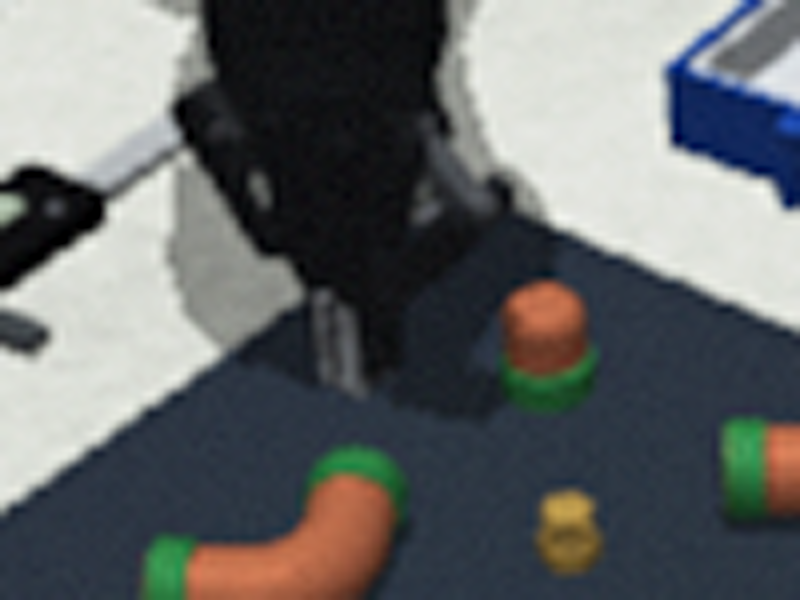

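Run:
```python
from h import *
print(w2px('scene',[.4124,-.0989,.003]), px2w('scene',204.4,228.1,.003),px2w('scene',202,227.5,.003),px2w('scene',209,227,.003))
for dx,dy in((0,-.011),(0,.011),(-.015,0),(.015,0)):print(w2px('scene',[.4124+dx,-.0989+dy,.003]))
```

```text
[205.0128723  226.67366499] [ 0.4151271  -0.10445599  0.003     ] [ 0.40827213 -0.10604095  0.003     ] [ 0.42190216 -0.09408781  0.003     ]
[202.21643862 228.79026554]
[207.77703491 224.58149017]
[200.67222648 224.71753087]
[209.40531771 228.65314286]
```

Contact came at a reported z of -0.0085 (8 N). The tips are truly at the mat's 0.003 there, so the height reads about 28 mm low, while x and y agree with the image to within a few mm. From here on, true tip z = reported z + 0.0115. Back to the cap.

```bash
python3 -m inch '[[1,0,0,-0.3,0,0,0],[0.3,0,0,-0.5,0,0,0],[0.3,0,0,-0.65,0,0,0],[0.3,0.1,0.2,-0.65,0,0,0],[0.3,0.27,0.43,-0.65,0,0,0],[0.3,0.27,0.43,-0.65,0,0,0],[0.3,0.27,0.43,-0.65,0,0,0]]'; python3 plan.py .4642 -.0675 .004 0
```

```text
t: 8.6
position: [0.4637, -0.0659, 0.069]
orientation: [0.705, 0.709, 0.0, 0.001]
force: [-0.6, 0.1, -0.4]
grip_width: 0.697
turn [0.001 0.001 0.002] deg 0.3
turn [-1.000e-03  1.000e-03 -1.498e+00] deg 179.7
shift [-0.013  0.004  0.541]
t 8.6 pos [ 0.4637 -0.0659  0.069 ] q7 [-0.27  0.56  0.38  2.14 -0.41  0.51  0.42] grip 0.697 F [-0.6  0.1 -0.4]
```

```bash
python3 -m inch '[[0.3,-0.013,0,0.2,0,0,0],[0.3,-0.013,0,0.4,0,0,0],[0.3,-0.013,0,0.54,0,0,0],[0.3,-0.013,0,0.54,0,0,0],[1,-0.013,0,0.54,0,0,0],[1,-0.013,0,0.54,0,0,0],[1,-0.013,0,0.54,0,0,0],[1,-0.013,0,0.54,0,0,0],[1,-0.013,0,0.54,0,0,0]]' 40; python3 plan.py .4616 .1376 .08 1.614
```

```text
t: 9.5
position: [0.4641, -0.0678, 0.0052]
orientation: [0.705, 0.709, 0.0, 0.001]
force: [-2.7, -1.3, 9.5]
grip_width: 0.293
turn [ 0.     0.001 -0.768] deg 92.2
turn [ 0.001 -0.     0.732] deg 87.8
shift [ 1.711 -0.011 -0.625]
t 9.5 pos [ 0.4641 -0.0678  0.0052] q7 [-0.18  0.68  0.27  2.15 -0.49  0.36  0.49] grip 0.293 F [-2.7 -1.3  9.5]
```

```bash
python3 -m inch '[[1,0,0,-0.2,0,0,0],[1,0,0,-0.4,0,0,0],[1,0,0,-0.65,0,0,0],[1,0.3,0,-0.65,0,0,0],[1,0.6,0,-0.65,0,0,0],[1,0.9,0,-0.65,0,0,0],[1,0.9,0,-0.65,0,0,0],[1,0.9,0,-0.65,0,0,0]]'; python3 plan.py .4616 .1376 .011 0
```

```text
t: 10.3
position: [0.4635, 0.0409, 0.0836]
orientation: [0.705, 0.709, 0.001, 0.001]
force: [0.2, -1.0, 0.4]
grip_width: 0.287
turn [0.002 0.    0.003] deg 0.4
turn [-1.000e-03  2.000e-03 -1.497e+00] deg 179.6
shift [ 0.806 -0.012  0.605]
t 10.3 pos [0.4635 0.0409 0.0836] q7 [-0.54  0.54  0.43  2.14 -0.42  0.54  0.2 ] grip 0.287 F [ 0.2 -1.   0.4]
```

```bash
python3 -m inch '[[1,0.3,-0.01,0,0,0,0],[1,0.6,-0.01,0,0,0,0],[1,0.8,-0.01,0,0,0,0],[1,0.8,-0.01,0,0,0,0],[1,0.8,-0.01,0.25,0,0,0],[1,0.8,-0.01,0.45,0,0,0],[1,0.8,-0.01,0.55,0,0,0],[1,0.8,-0.01,0.55,0,0,0]]'; python3 plan.py .4616 .1376 .011 0;  python3 - <<'E'
from workcell import env
import cv2,numpy as np
a=env.capture('scene')[:,:,::-1]
cv2.imwrite('pics/s7.png',cv2.resize(a[120:240,210:370],(800,600),interpolation=2))
E
```

```text
t: 11.1
position: [0.4615, 0.1352, 0.0168]
orientation: [0.705, 0.709, -0.0, 0.001]
force: [-1.5, 0.6, -0.1]
grip_width: 0.293
turn [0.001 0.001 0.002] deg 0.3
turn [-2.000e-03  1.000e-03 -1.498e+00] deg 179.7
shift [0.02  0.    0.048]
t 11.1 pos [0.4615 0.1352 0.0168] q7 [-0.66  0.68  0.33  2.12 -0.52  0.42  0.09] grip 0.293 F [-1.5  0.6 -0.1]
```

View pics/s7.png

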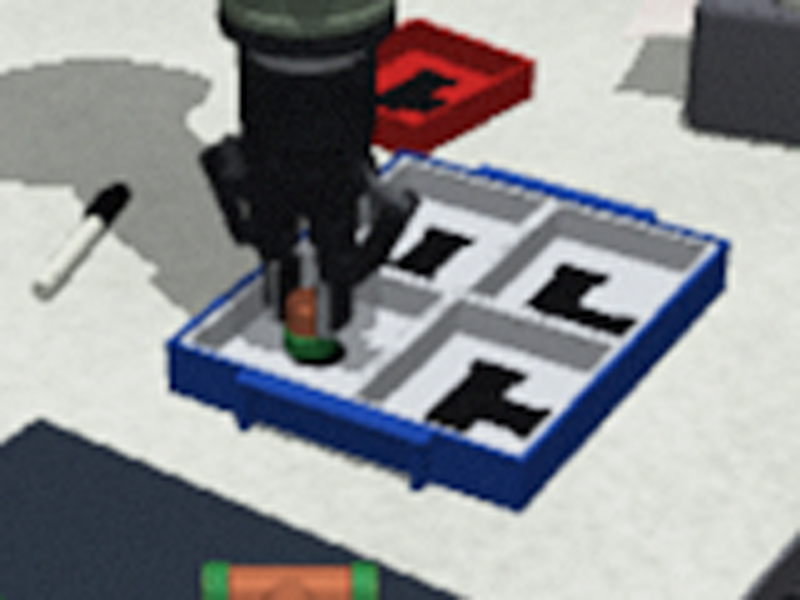

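The cap hangs upright just above its disc outline at crop (320,350). I'll lower it until it touches.

```bash
python3 -m inch '[[1,0.02,0,0.02,0,0,0],[1,0.02,0,0.04,0,0,0],[1,0.02,0,0.05,0,0,0],[1,0.02,0,0.05,0,0,0]]'
```

```text
t: 11.55
position: [0.4621, 0.1381, 0.0119]
orientation: [0.705, 0.709, 0.001, 0.002]
force: [-0.1, -0.9, -0.5]
grip_width: 0.29
```

```bash
python3 -m inch '[[1,0,0,0.01,0,0,0],[1,0,0,0.02,0,0,0],[1,0,0,0.02,0,0,0]]'
```

```text
t: 11.85
position: [0.4622, 0.1382, 0.0102]
orientation: [0.705, 0.709, 0.001, 0.001]
force: [-4.5, -0.8, 21.7]
grip_width: 0.287
```

```bash
python3 -m inch '[[0.6,0,0,-0.01,0,0,0],[0.5,0,0,-0.01,0,0,0],[0.5,0,0,-0.01,0,0,0],[0.45,0,0,-0.01,0,0,0],[0.45,0,0,-0.2,0,0,0],[0.45,0,0,-0.4,0,0,0],[0.45,0,0,-0.7,0,0,0],[0.3,0,0,-0.8,0,0,0],[0.3,0,0,-0.8,0,0,0]]'; python3 plan.py .5999 -.084 .08 .601;python3 - <<'E'
from workcell import env
import cv2,numpy as np
a=env.capture('scene')[:,:,::-1]
cv2.imwrite('pics/s8.png',cv2.resize(a[120:240,210:370],(800,600),interpolation=2))
E
```

```text
t: 12.75
position: [0.4626, 0.1388, 0.1074]
orientation: [0.705, 0.709, 0.002, 0.002]
force: [0.1, 0.1, -0.3]
grip_width: 0.699
turn [ 0.003  0.    -0.284] deg 34.1
turn [ 1.000e-03 -4.000e-03  1.216e+00] deg 145.9
shift [-1.863  1.133  0.234]
t 12.75 pos [0.4626 0.1388 0.1074] q7 [-0.78  0.52  0.49  2.09 -0.41  0.62 -0.01] grip 0.699 F [ 0.1  0.1 -0.3]
```

View pics/s8.png

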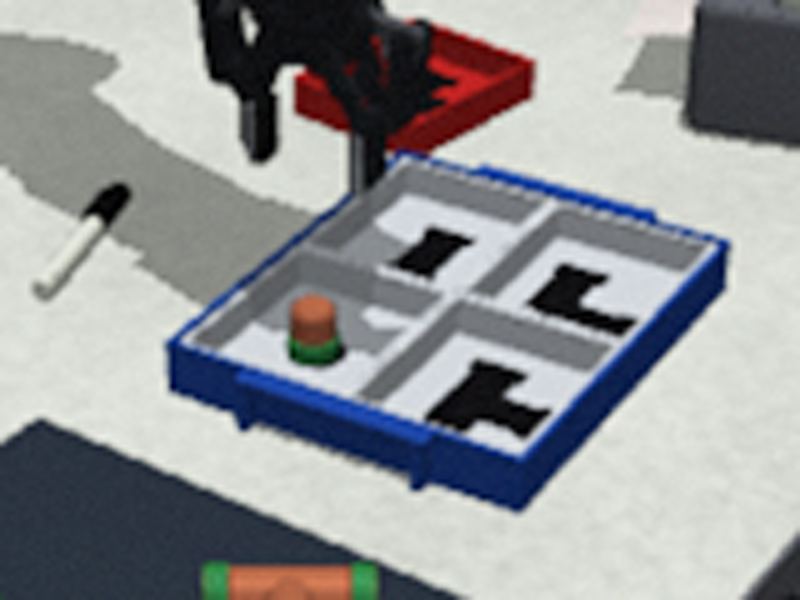

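The cap stands upright in its insert at crop (315,330). The tee is next.

```bash
python3 -m inch '[[0.3,-0.3,0.2,0,0,0,-0.07],[0.3,-0.6,0.4,0,0,0,-0.14],[0.3,-0.9,0.55,0,0,0,-0.21],[0.3,-1,0.6,0,0,0,-0.284],[0.3,-1,0.6,0,0,0,-0.284],[0.3,-1,0.6,0,0,0,-0.284]]'; python3 plan.py .5999 -.084 .06 .601
```

```text
t: 13.4
position: [0.5339, 0.0194, 0.1055]
orientation: [0.468, 0.884, 0.001, 0.001]
force: [-0.3, -0.6, -0.5]
grip_width: 0.702
turn [ 0.001  0.    -0.002] deg 0.3
turn [ 1.000e-03 -2.000e-03  1.498e+00] deg 179.7
shift [-1.021 -0.03   0.38 ]
t 13.4 pos [0.5339 0.0194 0.1055] q7 [-0.37  0.56  0.3   1.95 -0.26  0.67  0.69] grip 0.702 F [-0.3 -0.6 -0.5]
```

```bash
python3 -m inch '[[0.3,-0.4,-0.03,0,0,0,0],[0.3,-0.8,-0.03,0.2,0,0,0],[0.3,-1,-0.03,0.38,0,0,0],[0.3,-1,-0.03,0.38,0,0,0],[0.3,-1,-0.03,0.38,0,0,0]]'; python3 plan.py .5999 -.084 -.005 .601;python3 - <<'E'
from workcell import env
import cv2,numpy as np
a=env.capture('scene')[:,:,::-1]
cv2.imwrite('pics/s9.png',cv2.resize(a[170:275,200:340],(800,600),interpolation=2))
E
```

```text
t: 13.9
position: [0.5977, -0.0806, 0.0588]
orientation: [0.469, 0.883, 0.001, -0.0]
force: [-0.7, 0.4, 0.4]
grip_width: 0.699
turn [ 0.    -0.    -0.003] deg 0.4
turn [-1.000e-03 -1.000e-03  1.497e+00] deg 179.6
shift [-0.034 -0.001  0.532]
t 13.9 pos [ 0.5977 -0.0806  0.0588] q7 [-0.14  0.71  0.27  1.79 -0.28  0.68  0.87] grip 0.699 F [-0.7  0.4  0.4]
```

View pics/s9.png

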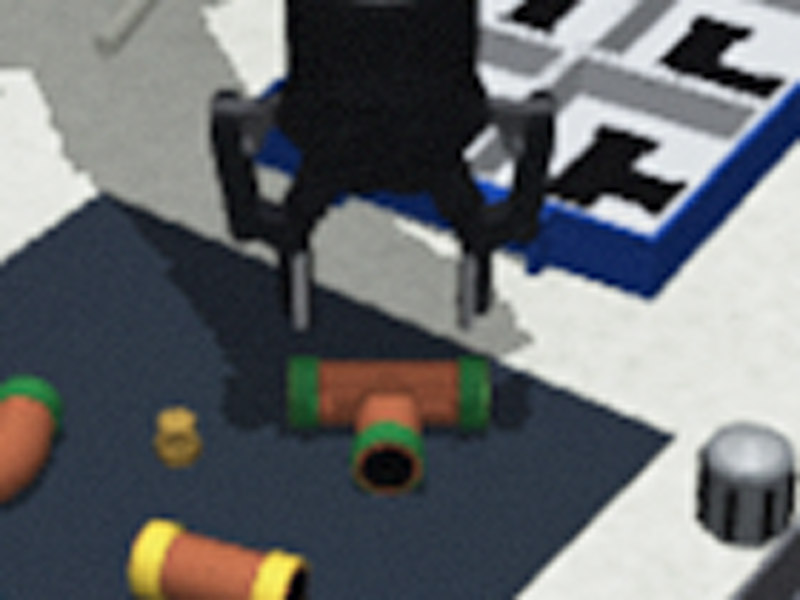

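The jaws straddle the branch evenly (tips at crop x 300 and 470, branch at 388). I'll check the along-branch position numerically.

Run:
```python
from h import *
for z in (.07,.076,.082): print(px2w('scene',267.4,226.5,z))
```

```text
[ 0.59699792 -0.07937127  0.07      ]
[ 0.60159123 -0.08588962  0.076     ]
[ 0.60618454 -0.09240797  0.082     ]
```

```bash
python3 -m inch '[[0.3,-0.04,0,0.2,0,0,0],[0.3,-0.04,0,0.4,0,0,0],[0.3,-0.04,0,0.52,0,0,0],[0.3,-0.04,0,0.53,0,0,0],[1,-0.04,0,0.53,0,0,0],[1,-0.04,0,0.53,0,0,0],[1,-0.04,0,0.53,0,0,0],[1,-0.04,0,0.53,0,0,0],[1,-0.04,0,0.53,0,0,0]]' 60; python3 plan.py .5696 .1422 .07 1.614
```

```text
t: 14.85
position: [0.6018, -0.0837, -0.0023]
orientation: [0.468, 0.884, 0.002, 0.001]
force: [-0.4, 1.9, 13.0]
grip_width: 0.292
turn [ 0.002  0.001 -0.486] deg 58.3
turn [ 1.000e-03 -2.000e-03  1.014e+00] deg 121.7
shift [ 1.708  0.838 -0.6  ]
t 14.85 pos [ 0.6018 -0.0837 -0.0023] q7 [-0.11  0.81  0.23  1.79 -0.31  0.57  0.9 ] grip 0.292 F [-0.4  1.9 13. ]
```

```bash
python3 -m inch '[[1,0,0,-0.15,0,0,0],[1,0,0,-0.35,0,0,0],[1,0,0,-0.6,0,0,0],[1,0,0,-0.7,0,0,0],[1,0,0,-0.7,0,0,0]]';python3 - <<'E'
from workcell import env
import cv2,numpy as np
a=env.capture('scene')[:,:,::-1]
cv2.imwrite('pics/s10.png',cv2.resize(a[150:275,190:340],(720,600),interpolation=2))
E
python3 plan.py .58 .1422 .07 1.614
```

```text
t: 15.35
position: [0.6025, -0.0838, 0.0837]
orientation: [0.468, 0.884, 0.002, 0.003]
force: [0.5, -0.2, -2.0]
grip_width: 0.293
turn [ 0.002  0.002 -0.486] deg 58.3
turn [ 0.002 -0.002  1.014] deg 121.7
shift [1.659 0.906 0.104]
t 15.4 pos [ 0.6018 -0.0837  0.0822] q7 [-0.15  0.68  0.28  1.77 -0.27  0.72  0.87] grip 0.29 F [-0.3 -0.4 -3.6]
```

View pics/s10.png

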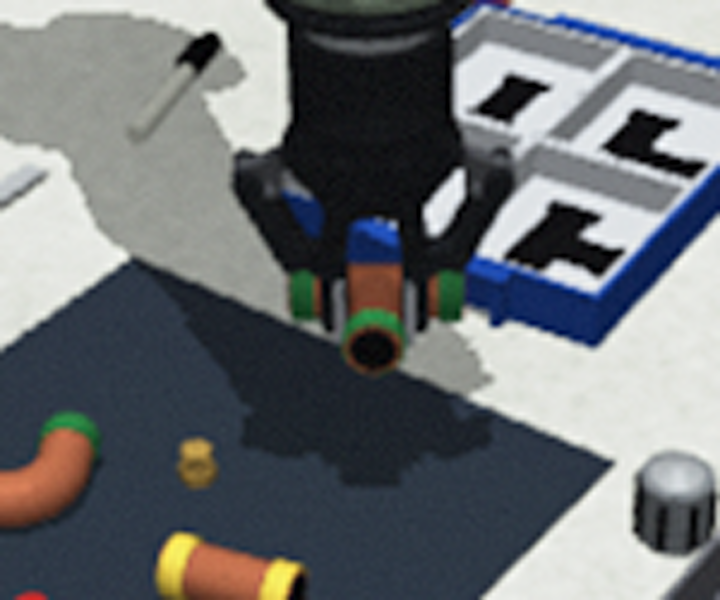

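```bash
python3 -m inch '[[1,0.25,0.15,0,0,0,-0.06],[1,0.5,0.3,0,0,0,-0.12],[1,0.75,0.45,0,0,0,-0.19],[1,1,0.55,0,0,0,-0.25],[1,1,0.55,0,0,0,-0.32],[1,1,0.55,0,0,0,-0.39],[1,1,0.55,0,0,0,-0.45],[1,1,0.55,0,0,0,-0.486],[1,1,0.55,0,0,0,-0.486]]'; python3 plan.py .58 .1422 .06 1.614
```

```text
t: 16.3
position: [0.5883, 0.0526, 0.0811]
orientation: [-0.022, 1.0, 0.001, 0.002]
force: [-0.3, -0.4, -1.5]
grip_width: 0.288
turn [0.001 0.002 0.001] deg 0.2
turn [-2.000e-03  1.000e-03 -1.499e+00] deg 179.9
shift [0.037 0.749 0.177]
t 16.3 pos [0.5883 0.0526 0.0811] q7 [-0.2   0.64  0.01  1.81 -0.02  0.69  1.44] grip 0.288 F [-0.3 -0.4 -1.5]
```

```bash
python3 -m inch '[[1,0.04,0.25,0,0,0,0],[1,0.04,0.5,0,0,0,0],[1,0.04,0.75,0,0,0,0],[1,0.04,0.75,0,0,0,0],[1,0.04,0.75,0.15,0,0,0],[1,0.04,0.75,0.3,0,0,0],[1,0.04,0.75,0.3,0,0,0]]'; python3 plan.py .58 .1422 .004 1.614;python3 - <<'E'
from workcell import env
import cv2,numpy as np
a=env.capture('scene')[:,:,::-1]; b=env.capture('top')[:,:,::-1]
cv2.imwrite('pics/s11.png',np.hstack([cv2.resize(a[120:240,240:370],(430,400),interpolation=2),cv2.resize(b[110:225,130:260],(370,327),interpolation=2)[:400] if 0 else cv2.resize(b[105:230,130:260],(370,400))]))
E
```

```text
t: 17.0
position: [0.578, 0.1417, 0.0427]
orientation: [-0.021, 1.0, 0.0, -0.0]
force: [-0.4, -0.2, -1.3]
grip_width: 0.292
turn [ 0. -0. -0.] deg 0.1
turn [-1.0e-03 -1.0e-03  1.5e+00] deg 180.0
shift [-0.017  0.003  0.322]
t 17.0 pos [0.578  0.1417 0.0427] q7 [-0.35  0.71  0.02  1.8  -0.02  0.63  1.29] grip 0.292 F [-0.4 -0.2 -1.3]
```

View pics/s11.png

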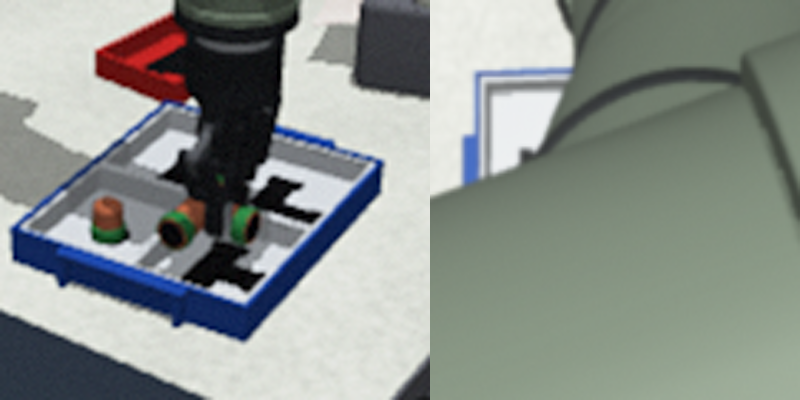

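Run:
```python
from h import *
print(w2px('scene',[[.552,.100,.0635],[.602,.142,.0635],[.5696,.1422,.008]]))
```

```text
[[292.05180208 189.19772362]
 [316.37397798 187.84719291]
 [305.25593541 201.23302967]]
```

The near run end is predicted at (292,189) and seen at (292,189), so the tee is where it should be. Lowering.

```bash
python3 -m inch '[[1,-0.015,0,0.12,0,0,0],[1,-0.015,0,0.22,0,0,0],[1,-0.015,0,0.26,0,0,0],[1,-0.015,0,0.29,0,0,0],[1,-0.015,0,0.3,0,0,0],[1,-0.015,0,0.3,0,0,0]]'
```

```text
t: 17.7
position: [0.5812, 0.1421, 0.009]
orientation: [-0.021, 1.0, 0.001, 0.001]
force: [0.4, 0.2, -0.6]
grip_width: 0.29
```

```bash
python3 -m inch '[[1,0,0,0.02,0,0,0],[1,0,0,0.04,0,0,0],[1,0,0,0.05,0,0,0],[1,0,0,0.05,0,0,0]]'
```

```text
t: 18.1
position: [0.5815, 0.1422, 0.0031]
orientation: [-0.021, 1.0, 0.001, 0.001]
force: [1.1, -0.1, 3.2]
grip_width: 0.291
```

Light contact (3 N) at the expected height. Releasing.

```bash
python3 -m inch '[[0.6,0,0,0.005,0,0,0],[0.55,0,0,0,0,0,0],[0.5,0,0,0,0,0,0],[0.45,0,0,0,0,0,0],[0.45,0,0,0,0,0,0],[0.45,0,0,-0.2,0,0,0],[0.45,0,0,-0.4,0,0,0],[0.45,0,0,-0.7,0,0,0],[0.3,0,0,-0.8,0,0,0],[0.3,0,0,-0.8,0,0,0]]'; python3 plan.py .5845 -.3327 .08 1.089;python3 - <<'E'
from workcell import env
import cv2,numpy as np
a=env.capture('scene')[:,:,::-1]
cv2.imwrite('pics/s12.png',cv2.resize(a[120:240,210:370],(800,600),interpolation=2))
E
```

```text
t: 19.1
position: [0.5822, 0.1423, 0.1009]
orientation: [-0.021, 1.0, 0.001, 0.003]
force: [0.4, -0.4, -0.9]
grip_width: 0.698
turn [0.002 0.002 0.251] deg 30.1
turn [-0.003  0.003 -1.249] deg 149.9
shift [ 0.152 -3.956  0.163]
t 19.1 pos [0.5822 0.1423 0.1009] q7 [-0.36  0.62  0.03  1.77 -0.02  0.74  1.3 ] grip 0.698 F [ 0.4 -0.4 -0.9]
```

View pics/s12.png

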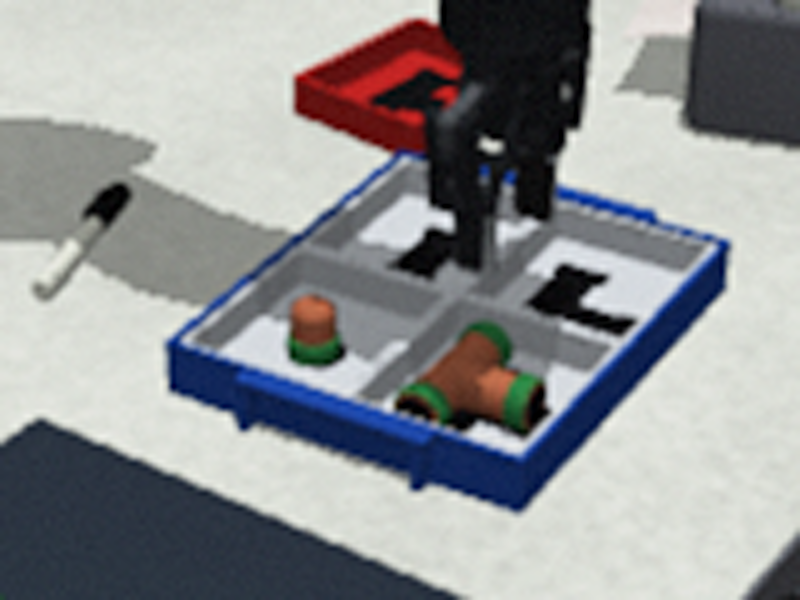

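The tee lies flat in its insert, covering its outline around crop (470,385). Next the coupling.

```bash
python3 -m inch '[[0.3,0,-0.4,0,0,0,0.07],[0.3,0,-0.8,0,0,0,0.14],[0.3,0,-1,0,0,0,0.2],[0.3,0,-1,0,0,0,0.25],[0.3,0,-1,0,0,0,0.25]]'; python3 plan.py .5845 -.3327 .08 1.089
```

```text
t: 19.65
position: [0.586, 0.0216, 0.0978]
orientation: [0.239, 0.971, 0.001, 0.001]
force: [0.1, 0.1, -1.4]
grip_width: 0.701
turn [ 0.001  0.    -0.001] deg 0.2
turn [ 1.000e-03 -2.000e-03  1.499e+00] deg 179.9
shift [-1.362 -2.62   0.144]
t 19.65 pos [0.586  0.0216 0.0978] q7 [-0.25  0.62  0.16  1.81 -0.14  0.72  1.08] grip 0.701 F [ 0.1  0.1 -1.4]
```

```bash
python3 -m inch '[[0.3,-0.2,-0.35,0,0,0,0],[0.3,-0.4,-0.7,0,0,0,0],[0.3,-0.52,-1,0,0,0,0],[0.3,-0.52,-1,0,0,0,0],[0.3,-0.52,-1,0,0,0,0]]'; python3 -m inch '[[0.3,-0.2,-0.35,0,0,0,0],[0.3,-0.4,-0.7,0,0,0,0],[0.3,-0.52,-1,0,0,0,0],[0.3,-0.52,-1,0,0,0,0],[0.3,-0.52,-1,0,0,0,0]]'; python3 plan.py .5845 -.3327 .06 1.089
```

```text
t: 20.15
position: [0.585, -0.1135, 0.0968]
orientation: [0.238, 0.971, 0.001, -0.0]
force: [0.5, 1.5, -1.0]
grip_width: 0.702
t: 20.65
position: [0.5849, -0.2475, 0.0958]
orientation: [0.237, 0.971, 0.001, -0.0]
force: [1.1, 0.3, -0.6]
grip_width: 0.702
turn [ 0.001 -0.001  0.001] deg 0.2
turn [ 1.000e-03  2.000e-03 -1.499e+00] deg 179.9
shift [-0.325 -0.632  0.296]
t 20.65 pos [ 0.5849 -0.2475  0.0958] q7 [ 0.21  0.69  0.14  1.68 -0.13  0.79  1.51] grip 0.702 F [ 1.1  0.3 -0.6]
```

```bash
python3 -m inch '[[0.3,-0.2,-0.4,0.1,0,0,0],[0.3,-0.325,-0.63,0.3,0,0,0],[0.3,-0.325,-0.63,0.3,0,0,0],[0.3,-0.325,-0.63,0.3,0,0,0],[0.3,-0.325,-0.63,0.3,0,0,0]]'; python3 plan.py .5845 -.3327 -.004 1.089;python3 - <<'E'
from workcell import env
import cv2,numpy as np
a=env.capture('scene')[:,:,::-1]
cv2.imwrite('pics/s13.png',cv2.resize(a[225:345,120:280],(800,600),interpolation=2))
E
```

```text
t: 21.15
position: [0.5859, -0.3297, 0.0597]
orientation: [0.236, 0.972, 0.002, -0.0]
force: [0.6, -0.9, 0.1]
grip_width: 0.698
turn [ 0.002 -0.001  0.003] deg 0.4
turn [ 1.000e-03  3.000e-03 -1.497e+00] deg 179.7
shift [-0.002 -0.029  0.53 ]
t 21.15 pos [ 0.5859 -0.3297  0.0597] q7 [ 0.34  0.79  0.13  1.58 -0.14  0.78  1.63] grip 0.698 F [ 0.6 -0.9  0.1]
```

View pics/s13.png

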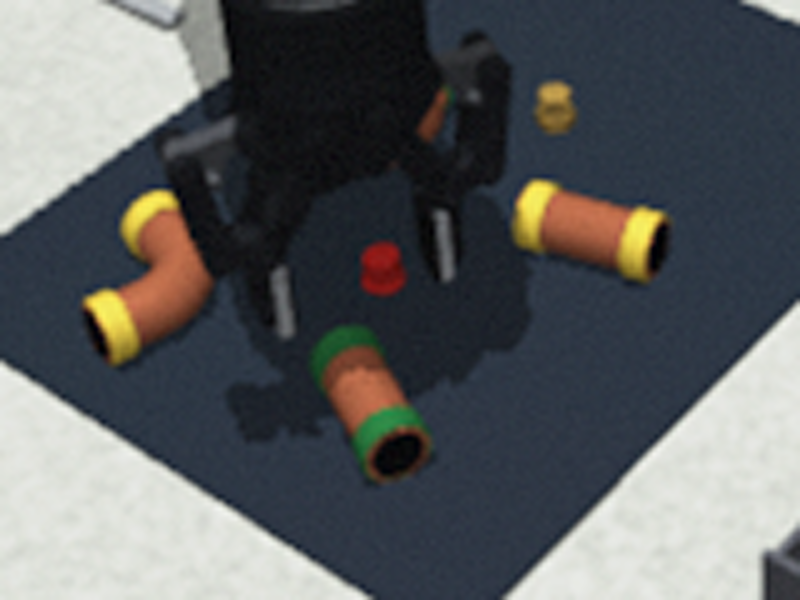

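```bash
python3 - <<'E'
from h import *
print(w2px('scene',[[.5859,-.3297,.077],[.5845,-.3327,.0185]]))
E
python3 -m inch '[[0.3,0,-0.03,0.2,0,0,0],[0.3,0,-0.03,0.4,0,0,0],[0.3,0,-0.03,0.5,0,0,0],[0.3,0,-0.03,0.53,0,0,0],[0.3,0,-0.03,0.53,0,0,0]]'
```

```text
[[192.1421615  283.3771922 ]
 [193.22636871 304.64085771]]
t: 21.7
position: [0.5846, -0.3326, -0.0033]
orientation: [0.235, 0.972, 0.002, -0.0]
force: [0.7, 0.4, -0.1]
grip_width: 0.703
```

The tip midpoint is seen at (193,287) and predicted at (192,283); the coupling centre is at (193,305), which agrees. I'll grip and lift.

```bash
python3 -m inch '[[1,0,0,0,0,0,0],[1,0,0,0,0,0,0],[1,0,0,0,0,0,0],[1,0,0,0,0,0,0],[1,0,0,0,0,0,0]]' 60; python3 -m inch '[[1,0,0,-0.15,0,0,0],[1,0,0,-0.35,0,0,0],[1,0,0,-0.6,0,0,0],[1,0,0,-0.8,0,0,0],[1,0,0,-0.8,0,0,0]]'; python3 plan.py .456 .2666 .09 1.614;python3 - <<'E'
from workcell import env
import cv2,numpy as np
a=env.capture('scene')[:,:,::-1]
cv2.imwrite('pics/s14.png',cv2.resize(a[195:345,100:300],(800,600),interpolation=2))
E
```

```text
t: 22.2
position: [0.5853, -0.3327, -0.0021]
orientation: [0.235, 0.972, 0.002, 0.001]
force: [-1.4, 2.0, 9.1]
grip_width: 0.291
t: 22.7
position: [0.5868, -0.3342, 0.099]
orientation: [0.236, 0.972, 0.001, 0.004]
force: [0.7, -0.5, -1.1]
grip_width: 0.292
turn [ 0.001  0.004 -0.248] deg 29.7
turn [ 5.000e-03 -1.000e-03  1.252e+00] deg 150.3
shift [3.262 3.952 0.069]
t 22.7 pos [ 0.5868 -0.3342  0.099 ] q7 [ 0.34  0.74  0.14  1.56 -0.13  0.84  1.63] grip 0.292 F [ 0.7 -0.5 -1.1]
```

View pics/s14.png

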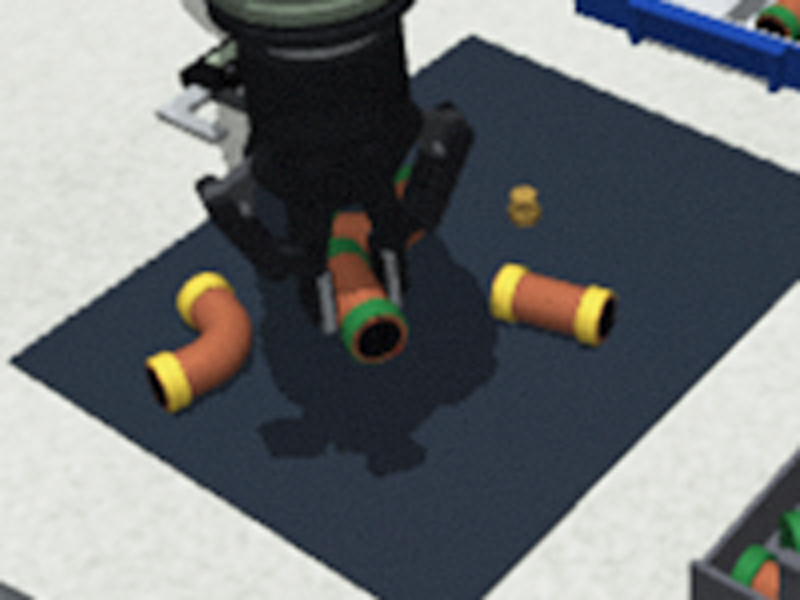

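The coupling is held level and both gas fittings are where they were. Carrying it to its insert.

```bash
A='x'; python3 -m inch '[[1,0.25,0.35,0,0,0,-0.06],[1,0.5,0.7,0,0,0,-0.12],[1,0.75,1,0,0,0,-0.19],[1,0.8,1,0,0,0,-0.25],[1,0.8,1,0,0,0,-0.25]]'; python3 plan.py .456 .2666 .09 1.614
```

```text
t: 23.25
position: [0.5551, -0.1818, 0.0972]
orientation: [-0.026, 1.0, 0.001, 0.003]
force: [-0.2, -0.7, -1.2]
grip_width: 0.292
turn [0.001 0.002 0.004] deg 0.6
turn [-4.000e-03  1.000e-03 -1.496e+00] deg 179.5
shift [0.629 3.775 0.064]
t 23.25 pos [ 0.5551 -0.1818  0.0972] q7 [ 0.22  0.61  0.    1.82 -0.01  0.71  1.85] grip 0.292 F [-0.2 -0.7 -1.2]
```

```bash
python3 -m inch '[[1,0.06,0.35,0,0,0,0],[1,0.12,0.7,0,0,0,0],[1,0.17,1,0,0,0,0],[1,0.17,1,0,0,0,0]]'; python3 -m inch '[[1,0.06,0.35,0,0,0,0],[1,0.12,0.7,0,0,0,0],[1,0.17,1,0,0,0,0],[1,0.17,1,0,0,0,0]]'; python3 -m inch '[[1,0.06,0.35,0,0,0,0],[1,0.12,0.7,0,0,0,0],[1,0.17,1,0,0,0,0],[1,0.17,1,0,0,0,0]]'; python3 plan.py .456 .2666 .05 1.614
```

```text
t: 23.65
position: [0.5281, -0.0594, 0.0972]
orientation: [-0.026, 1.0, 0.002, 0.002]
force: [0.2, -1.3, -0.6]
grip_width: 0.29
t: 24.05
position: [0.5013, 0.0631, 0.0975]
orientation: [-0.026, 1.0, 0.002, 0.002]
force: [0.3, -1.1, -1.3]
grip_width: 0.289
t: 24.45
position: [0.4746, 0.1857, 0.0979]
orientation: [-0.026, 1.0, 0.003, 0.002]
force: [-0.3, -1.1, -0.5]
grip_width: 0.295
turn [0.003 0.002 0.004] deg 0.7
turn [-0.003  0.005 -1.495] deg 179.5
shift [0.121 0.679 0.403]
t 24.45 pos [0.4746 0.1857 0.0979] q7 [-0.5   0.52  0.01  2.01 -0.02  0.61  1.15] grip 0.295 F [-0.3 -1.1 -0.5]
```

```bash
python3 -m inch '[[1,0.12,0.35,0,0.0,0,0],[1,0.12,0.68,0,0,0,0],[1,0.12,0.68,0,0,0,0],[1,0.12,0.68,0,0,0,0],[1,0.12,0.68,0.2,0,0,0],[1,0.12,0.68,0.4,0,0,0],[1,0.12,0.68,0.4,0,0,0]]'; python3 plan.py .456 .2666 .0035 1.614;python3 - <<'E'
from workcell import env
import cv2,numpy as np
a=env.capture('scene')[:,:,::-1]
cv2.imwrite('pics/s15.png',cv2.resize(a[120:240,210:370],(800,600),interpolation=2))
E
```

```text
t: 25.15
position: [0.4558, 0.2639, 0.0481]
orientation: [-0.024, 1.0, 0.002, 0.001]
force: [0.5, -0.0, 0.6]
grip_width: 0.294
turn [0.002 0.001 0.002] deg 0.4
turn [-1.000e-03  3.000e-03 -1.498e+00] deg 179.7
shift [-0.002  0.022  0.372]
t 25.15 pos [0.4558 0.2639 0.0481] q7 [-0.65  0.62  0.02  1.99 -0.02  0.53  1.  ] grip 0.294 F [ 0.5 -0.   0.6]
```

View pics/s15.png

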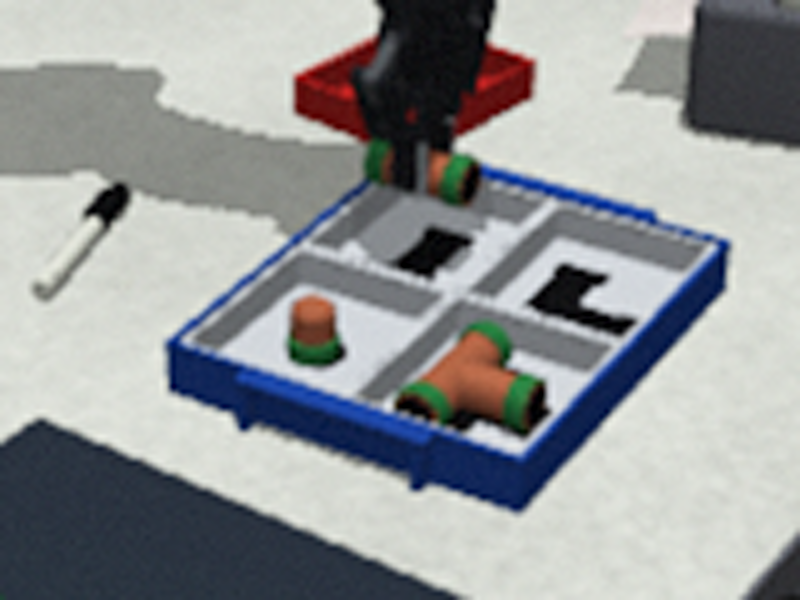

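The coupling hangs level above its outline at crop (435,250). Lowering.

```bash
python3 -m inch '[[1,0,0.02,0.12,0,0,0],[1,0,0.02,0.24,0,0,0],[1,0,0.02,0.3,0,0,0],[1,0,0.02,0.34,0,0,0],[1,0,0.02,0.35,0,0,0],[1,0,0.02,0.35,0,0,0]]';  python3 -m inch '[[1,0,0,0.015,0,0,0],[1,0,0,0.025,0,0,0],[1,0,0,0.025,0,0,0]]'
```

```text
t: 25.8
position: [0.4564, 0.2671, 0.0077]
orientation: [-0.024, 1.0, 0.002, 0.001]
force: [0.2, -0.2, -0.8]
grip_width: 0.291
t: 26.1
position: [0.4564, 0.2671, 0.0047]
orientation: [-0.024, 1.0, 0.002, 0.001]
force: [0.6, -0.6, -1.1]
grip_width: 0.288
```

```bash
python3 -m inch '[[1,0,0,0.01,0,0,0],[1,0,0,0.015,0,0,0],[1,0,0,0.015,0,0,0]]'; python3 -m inch '[[0.62,0,0,0,0,0,0],[0.55,0,0,0,0,0,0],[0.5,0,0,-0.005,0,0,0],[0.45,0,0,-0.005,0,0,0],[0.45,0,0,-0.005,0,0,0],[0.45,0,0,-0.2,0,0,0],[0.45,0,0,-0.4,0,0,0],[0.45,0,0,-0.7,0,0,0],[0.3,0,0,-0.8,0,0,0],[0.3,0,0,-0.8,0,0,0]]'; python3 plan.py .4555 -.2207 .08 -1.026;python3 - <<'E'
from workcell import env
import cv2,numpy as np
a=env.capture('scene')[:,:,::-1]
cv2.imwrite('pics/s16.png',cv2.resize(a[120:240,210:370],(800,600),interpolation=2))
E
```

```text
t: 26.4
position: [0.4564, 0.2672, 0.0029]
orientation: [-0.025, 1.0, 0.002, 0.001]
force: [-0.6, 0.8, 0.6]
grip_width: 0.292
t: 27.4
position: [0.457, 0.2673, 0.1006]
orientation: [-0.024, 1.0, 0.003, 0.003]
force: [-0.4, 0.8, -0.2]
grip_width: 0.702
turn [ 0.004 -0.003  1.263] deg 151.6
turn [ 0.002  0.003 -0.237] deg 28.4
shift [ 0.212 -4.062  0.146]
t 27.4 pos [0.457  0.2673 0.1006] q7 [-0.66  0.54  0.02  1.96 -0.02  0.64  1.  ] grip 0.702 F [-0.4  0.8 -0.2]
```

View pics/s16.png

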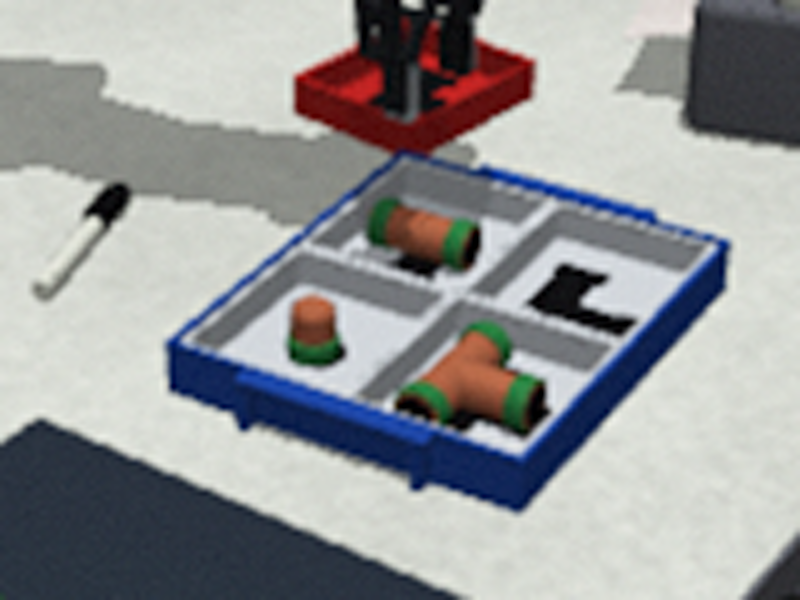

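The coupling lies flat on its outline at crop (425,235). The last one is the elbow. I'll grip the leg that points toward +y at its ring, at TCP (0.4686, -0.1672) with jaw angle 0.545; this keeps joint 7 in range and the finger about 9 mm clear of the plug.

```bash
python3 -m inch '[[0.3,0,-0.35,0,0,0,0.06],[0.3,0,-0.7,0,0,0,0.12],[0.3,0,-1,0,0,0,0.18],[0.3,0,-1,0,0,0,0.25],[0.3,0,-1,0,0,0,0.31],[0.3,0,-1,0,0,0,0.37],[0.3,0,-1,0,0,0,0.43],[0.3,0,-1,0,0,0,0.5],[0.3,0,-1,0,0,0,0.51]]'; python3 plan.py .4686 -.1672 .08 .545
```

```text
t: 28.35
position: [0.4617, 0.1468, 0.0975]
orientation: [0.489, 0.872, 0.002, 0.0]
force: [0.9, 0.2, 0.0]
grip_width: 0.699
turn [ 0.002 -0.001  0.002] deg 0.3
turn [ 1.000e-03  3.000e-03 -1.498e+00] deg 179.8
shift [-2.263 -1.316  0.136]
t 28.35 pos [0.4617 0.1468 0.0975] q7 [-0.66  0.51  0.31  2.08 -0.28  0.58  0.39] grip 0.699 F [0.9 0.2 0. ]
```

```bash
python3 -m inch '[[0.3,-0.35,-0.2,0,0,0,0],[0.3,-0.7,-0.4,0,0,0,0],[0.3,-1,-0.58,0,0,0,0],[0.3,-1,-0.58,0,0,0,0]]'; python3 -m inch '[[0.3,-0.35,-0.2,0,0,0,0],[0.3,-0.7,-0.4,0,0,0,0],[0.3,-1,-0.58,0,0,0,0],[0.3,-1,-0.58,0,0,0,0]]';python3 plan.py .4686 -.1672 .06 .545
```

```text
t: 28.75
position: [0.4642, 0.0025, 0.0965]
orientation: [0.491, 0.871, 0.001, 0.0]
force: [0.3, 1.5, 0.0]
grip_width: 0.703
t: 29.15
position: [0.4659, -0.142, 0.0959]
orientation: [0.492, 0.87, -0.0, 0.001]
force: [-0.1, 1.2, 0.1]
grip_width: 0.699
turn [ 0.     0.001 -0.002] deg 0.2
turn [ 1.000e-03 -0.000e+00  1.498e+00] deg 179.8
shift [-0.191 -0.089  0.299]
t 29.15 pos [ 0.4659 -0.142   0.0959] q7 [-0.04  0.51  0.28  2.07 -0.25  0.58  0.96] grip 0.699 F [-0.1  1.2  0.1]
```

```bash
python3 -m inch '[[0.3,-0.19,-0.09,0.1,0,0,0],[0.3,-0.19,-0.09,0.3,0,0,0],[0.3,-0.19,-0.09,0.3,0,0,0],[0.3,-0.19,-0.09,0.3,0,0,0]]';python3 plan.py .4686 -.1672 -.004 .545;python3 - <<'E'
from workcell import env
import cv2,numpy as np
from h import *
a=env.capture('scene')[:,:,::-1]
cv2.imwrite('pics/s17.png',cv2.resize(a[180:300,130:290],(800,600),interpolation=2))
p=env.get_obs()['position'].copy();p[2]+=.018;print(w2px('scene',p),w2px('scene',[.4686,-.1672,.0185]))
E
```

```text
t: 29.55
position: [0.4681, -0.1664, 0.0597]
orientation: [0.491, 0.871, -0.0, -0.0]
force: [-0.7, -0.4, 1.3]
grip_width: 0.702
turn [-0.     0.    -0.001] deg 0.1
turn [0.000e+00 1.000e-03 1.499e+00] deg 179.9
shift [-0.008  0.001  0.531]
t 29.55 pos [ 0.4681 -0.1664  0.0597] q7 [ 0.04  0.59  0.25  2.07 -0.28  0.52  1.03] grip 0.702 F [-0.7 -0.4  1.3]
[201.78618057 223.500491  ] [203.55768557 243.42417666]
```

View pics/s17.png

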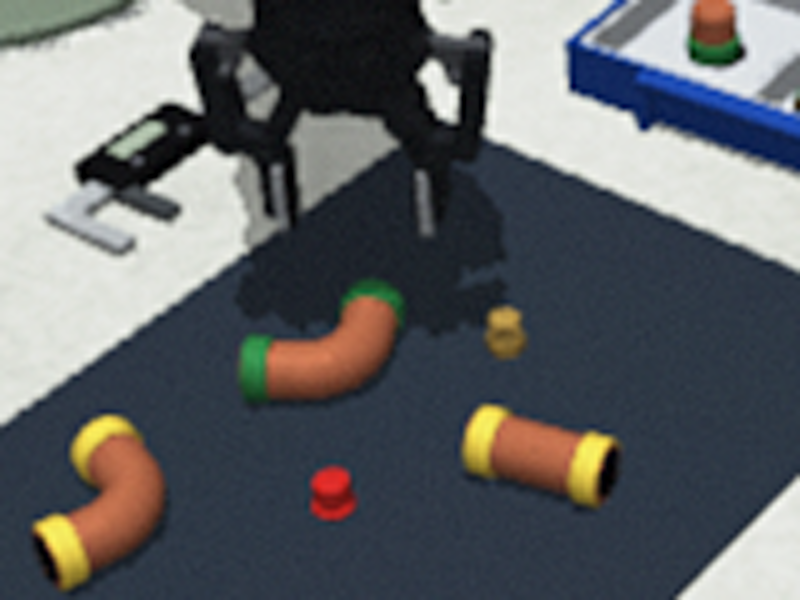

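The tip midpoint is seen at (201,226) and predicted at (202,224). The grasp point falls on the leg at crop (368,317), and the plug at (505,332) is clear. Descend and grip.

```bash
python3 -m inch '[[0.3,-0.008,0,0.2,0,0,0],[0.3,-0.008,0,0.4,0,0,0],[0.3,-0.008,0,0.5,0,0,0],[0.3,-0.008,0,0.53,0,0,0],[1,-0.008,0,0.53,0,0,0],[1,-0.008,0,0.53,0,0,0],[1,-0.008,0,0.53,0,0,0],[1,-0.008,0,0.53,0,0,0],[1,-0.008,0,0.53,0,0,0]]' 80; python3 plan.py .4686 -.1672 -.004 .545
```

```text
t: 30.5
position: [0.4696, -0.1674, -0.0022]
orientation: [0.492, 0.871, 0.0, 0.001]
force: [-3.0, 1.2, 9.5]
grip_width: 0.318
turn [ 0.001  0.001 -0.001] deg 0.2
turn [ 1.000e-03 -1.000e-03  1.499e+00] deg 179.9
shift [ 0.006 -0.007  0.015]
t 30.5 pos [ 0.4696 -0.1674 -0.0022] q7 [ 0.09  0.71  0.18  2.08 -0.32  0.38  1.07] grip 0.318 F [-3.   1.2  9.5]
```

```bash
python3 -m inch '[[1,0,0,-0.1,0,0,0],[1,0,0,-0.25,0,0,0],[1,0,0,-0.5,0,0,0],[1,0,0,-0.8,0,0,0],[1,0,0,-0.8,0,0,0]]'; python3 plan.py .543 .279 .09 1.614;python3 - <<'E'
from workcell import env
import cv2,numpy as np
a=env.capture('scene')[:,:,::-1]
cv2.imwrite('pics/s18.png',cv2.resize(a[150:285,130:310],(800,600),interpolation=2))
E
```

```text
t: 31.0
position: [0.4714, -0.1679, 0.0986]
orientation: [0.492, 0.871, 0.001, 0.004]
force: [0.4, -0.7, -1.9]
grip_width: 0.317
turn [ 0.001  0.004 -0.511] deg 61.4
turn [ 0.005 -0.001  0.989] deg 118.6
shift [2.882 2.434 0.069]
t 31.0 pos [ 0.4714 -0.1679  0.0986] q7 [ 0.01  0.52  0.29  2.05 -0.25  0.6   1.01] grip 0.317 F [ 0.4 -0.7 -1.9]
```

View pics/s18.png

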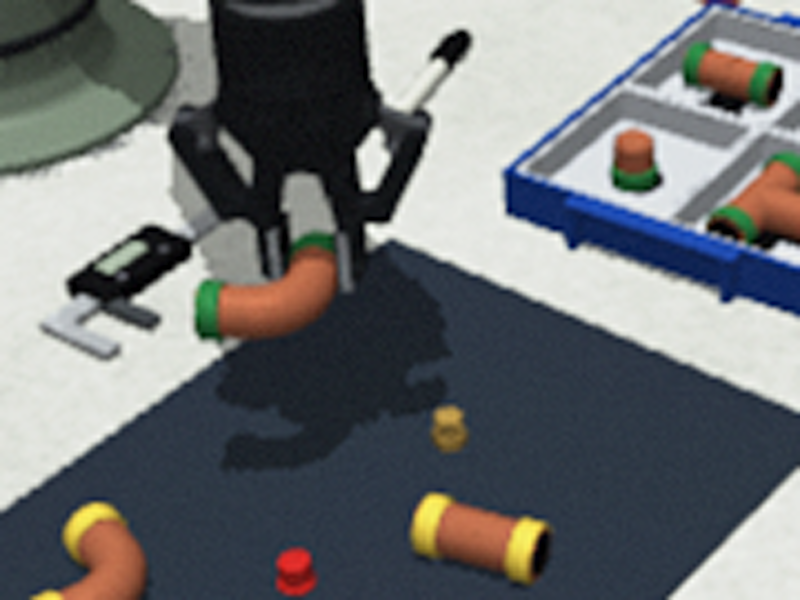

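The elbow is held level by its leg. Carrying it over.

```bash
python3 -m inch '[[1,0.3,0.25,0,0,0,-0.06],[1,0.6,0.5,0,0,0,-0.12],[1,0.9,0.75,0,0,0,-0.18],[1,1,0.84,0,0,0,-0.25],[1,1,0.84,0,0,0,-0.31],[1,1,0.84,0,0,0,-0.37],[1,1,0.84,0,0,0,-0.44],[1,1,0.84,0,0,0,-0.51],[1,1,0.84,0,0,0,-0.51]]'; python3 plan.py .543 .279 .08 1.614
```

```text
t: 31.95
position: [0.4947, -0.0128, 0.0966]
orientation: [-0.022, 1.0, -0.001, 0.003]
force: [-0.3, -0.3, -0.6]
grip_width: 0.324
turn [-0.001  0.003 -0.   ] deg 0.4
turn [5.0e-03 1.0e-03 1.5e+00] deg 180.0
shift [-0.506  2.412  0.138]
t 31.95 pos [ 0.4947 -0.0128  0.0966] q7 [-0.1   0.5   0.    2.05  0.    0.59  1.52] grip 0.324 F [-0.3 -0.3 -0.6]
```

```bash
python3 -m inch '[[1,-0.08,0.35,0,0,0,0],[1,-0.15,0.7,0,0,0,0],[1,-0.21,1,0,0,0,0],[1,-0.21,1,0,0,0,0]]'; python3 -m inch '[[1,-0.08,0.35,0,0,0,0],[1,-0.15,0.7,0,0,0,0],[1,-0.21,1,0,0,0,0],[1,-0.21,1,0,0,0,0]]'; python3 plan.py .543 .279 .05 1.614
```

```text
t: 32.35
position: [0.5148, 0.1136, 0.0964]
orientation: [-0.022, 1.0, 0.0, 0.003]
force: [0.2, -1.2, -1.2]
grip_width: 0.316
t: 32.75
position: [0.534, 0.24, 0.0963]
orientation: [-0.023, 1.0, 0.002, 0.003]
force: [-0.2, -0.5, -0.9]
grip_width: 0.32
turn [0.001 0.003 0.001] deg 0.4
turn [-0.005  0.002 -1.499] deg 179.9
shift [-0.087  0.32   0.388]
t 32.75 pos [0.534  0.24   0.0963] q7 [-0.54  0.61  0.02  1.82 -0.01  0.71  1.11] grip 0.32 F [-0.2 -0.5 -0.9]
```

```bash
python3 -m inch '[[1,-0.087,0.32,0,0,0.003,0],[1,-0.087,0.32,0,0,0.003,0],[1,-0.087,0.32,0.2,0,0.003,0],[1,-0.087,0.32,0.38,0,0.003,0],[1,-0.087,0.32,0.38,0,0.003,0]]'; python3 plan.py .543 .279 .003 1.614;python3 - <<'E'
from workcell import env
import cv2,numpy as np
from h import *
a=env.capture('scene')[:,:,::-1]
cv2.imwrite('pics/s19.png',cv2.resize(a[120:240,230:390],(800,600),interpolation=2))
p=env.get_obs()['position'].copy();p[2]+=.0207;print(w2px('scene',[p+[-.013,0,0],p+[.039,-.052,0]]))
E
```

```text
t: 33.25
position: [0.5415, 0.2776, 0.0484]
orientation: [-0.021, 1.0, 0.0, -0.002]
force: [0.0, -0.8, -1.6]
grip_width: 0.317
turn [ 0.    -0.002 -0.001] deg 0.2
turn [-0.003 -0.     1.499] deg 179.9
shift [-0.015  0.011  0.379]
t 33.25 pos [0.5415 0.2776 0.0484] q7 [-0.58  0.72  0.02  1.76 -0.02  0.66  1.06] grip 0.317 F [ 0.  -0.8 -1.6]
[[318.29063172 157.58720474]
 [325.19861716 170.09347625]]
```

View pics/s19.png

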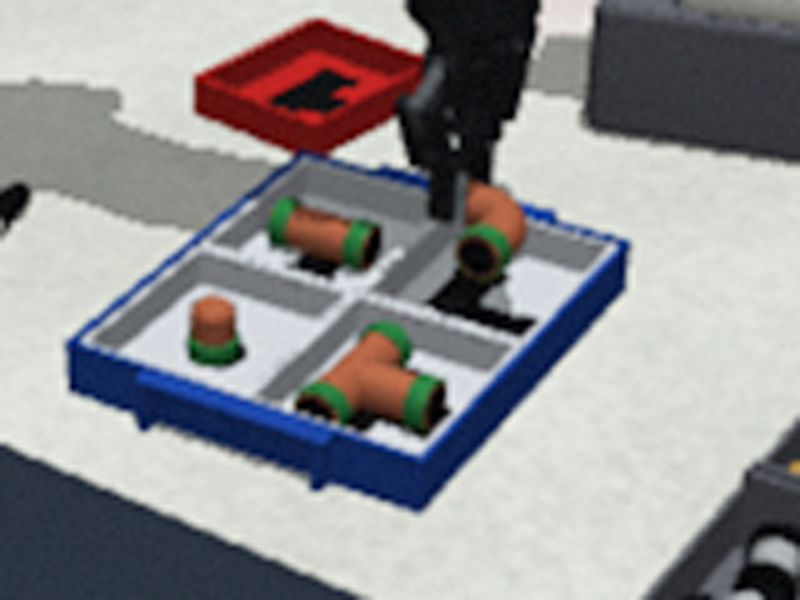

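The free end shows at crop (480,252) and is predicted at (476,250), inside the elbow insert. Lowering.

```bash
python3 -m inch '[[1,-0.015,0.01,0.12,0,0,0],[1,-0.015,0.01,0.24,0,0,0],[1,-0.015,0.01,0.3,0,0,0],[1,-0.015,0.01,0.34,0,0,0],[1,-0.015,0.01,0.36,0,0,0],[1,-0.015,0.01,0.36,0,0,0]]';  python3 -m inch '[[1,0,0,0.015,0,0,0],[1,0,0,0.025,0,0,0],[1,0,0,0.025,0,0,0]]'
```

```text
t: 33.9
position: [0.544, 0.2793, 0.0068]
orientation: [-0.021, 1.0, 0.001, -0.001]
force: [-0.2, 0.1, -1.2]
grip_width: 0.321
t: 34.2
position: [0.544, 0.2793, 0.0038]
orientation: [-0.021, 1.0, 0.001, -0.001]
force: [0.5, 0.5, -0.9]
grip_width: 0.322
```

```bash
python3 -m inch '[[1,0,0,0.008,0,0,0],[1,0,0,0.012,0,0,0],[1,0,0,0.012,0,0,0]]'; python3 -m inch '[[0.62,0,0,0,0,0,0],[0.55,0,0,0,0,0,0],[0.5,0,0,-0.005,0,0,0],[0.45,0,0,-0.005,0,0,0],[0.45,0,0,-0.005,0,0,0],[0.45,0,0,-0.2,0,0,0],[0.45,0,0,-0.4,0,0,0],[0.45,0,0,-0.7,0,0,0],[0.45,0,0,-0.95,0,0,0],[0.45,0,0,-0.95,0,0,0]]'
python3 - <<'E'
from workcell import env
import cv2,numpy as np
a=env.capture('scene')[:,:,::-1]
cv2.imwrite('pics/s20.png',cv2.resize(a[120:240,230:390],(800,600),interpolation=2))
E
```

```text
t: 34.5
position: [0.5441, 0.2794, 0.0029]
orientation: [-0.021, 1.0, 0.001, -0.001]
force: [-2.4, -0.8, 9.0]
grip_width: 0.323
t: 35.5
position: [0.5461, 0.2801, 0.1208]
orientation: [-0.021, 1.0, 0.002, 0.002]
force: [-0.1, 0.1, -0.1]
grip_width: 0.546
```

View pics/s20.png

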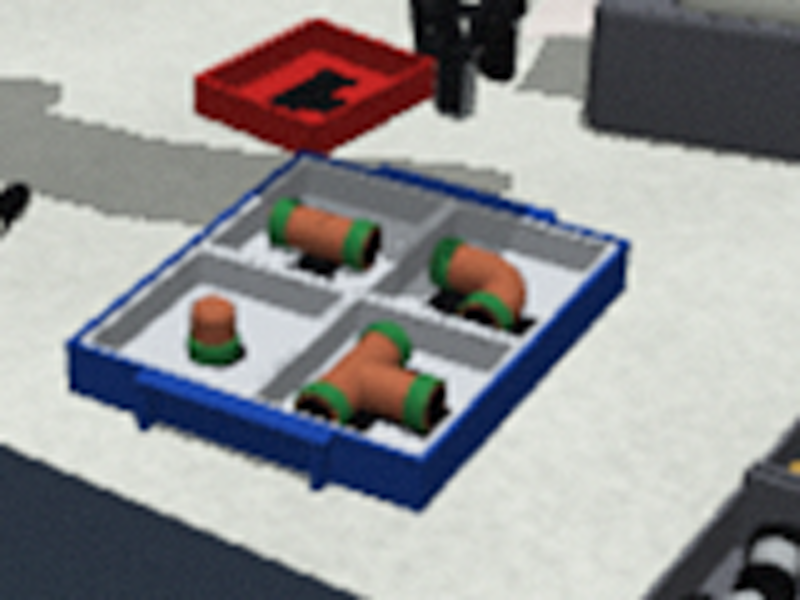

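All four are in their inserts. I'll back off so the top camera is clear, then measure the final poses.

```bash
python3 -m inch '[[0.45,0.2,0.35,-0.2,0,0,0],[0.45,0.4,0.7,-0.4,0,0,0],[0.45,0.6,1,-0.5,0,0,0],[0.45,1,1,-0.5,0,0,0],[0.45,1,1,-0.5,0,0,0]]' | head -2; python3 -m inch '[[0.45,0.2,0.35,0,0,0,0],[0.45,0.4,0.7,0,0,0,0],[0.45,0.8,1,0,0,0,0],[0.45,0.8,1,0,0,0,0],[0.45,0.8,1,0,0,0,0],[0.45,0.8,1,0,0,0,0]]'
python3 - <<'E'
from workcell import env
from fit import *
ims={n:np.ascontiguousarray(env.capture(n)[:,:,::-1]) for n in('top','scene')}
for n in ims: cv2.imwrite(f'pics/end_{n}.png',ims[n])
ins={'elbow':(.564,.2712),'tee':(.5696,.1422),'coupling':(.456,.2666),'cap':(.4616,.1376)}
ov={n:i.copy() for n,i in ims.items()}
for k,g in ins.items():
    g0={'elbow':(.566,.262),'tee':(.564,.142),'coupling':(.456,.267),'cap':(.462,.138)}[k]
    for sel in (('scene',),('top',)):
        r=fit(k,g0,.008,{n:ims[n] for n in sel}); print(k,sel,r.x.round(3),'rel',(r.x[:2]-g).round(3),round(r.fun,2))
i={'gas_elbow':(.4541,-.3325),'gas_coupling':(.597,-.1965)}
for k,g in i.items():
    r=fit(k[4:],g,.003,ims); print(k,r.x.round(4),round(r.fun,2))
cv2.imwrite('pics/end_c.png',np.hstack([cv2.resize(ims['top'][115:220,135:260],(400,336)),cv2.resize(ims['scene'][140:245,230:355],(400,336))]))
E
```

```text
t: 36.05
position: [0.4139, 0.396, 0.1779]
t: 36.65
position: [0.3129, 0.5101, 0.1778]
orientation: [-0.024, 1.0, 0.0, -0.001]
force: [0.1, -1.0, -0.2]
grip_width: 0.553
elbow ('scene',) [0.565 0.258 3.157] rel [ 0.001 -0.013] 1.53
elbow ('top',) [0.564 0.264 3.324] rel [ 0.    -0.007] 0.48
tee ('scene',) [0.565 0.139 4.752] rel [-0.005 -0.003] 1.08
tee ('top',) [0.565 0.141 4.751] rel [-0.005 -0.001] 0.39
coupling ('scene',) [0.458 0.264 0.026] rel [ 0.002 -0.003] 3.97
coupling ('top',) [ 0.459  0.267 -0.118] rel [0.003 0.   ] 0.46
cap ('scene',) [0.462 0.139 0.345] rel [0.001 0.001] 2.44
cap ('top',) [0.462 0.138 0.165] rel [0. 0.] 0.48
gas_elbow [ 0.4541 -0.3325  2.8482] 0.21
gas_coupling [ 0.5972 -0.1964  0.2146] 0.41
```

View pics/end_c.png

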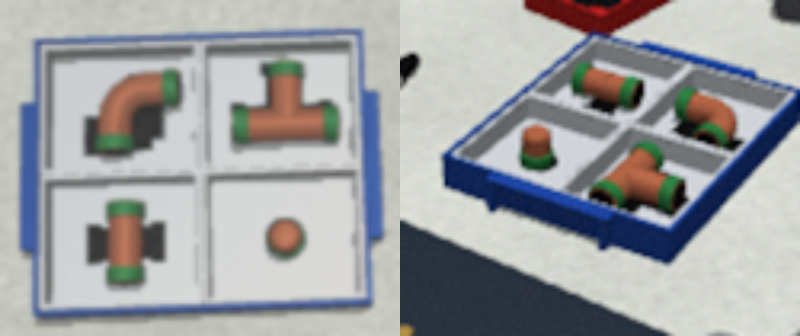

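View pics/end_top.png

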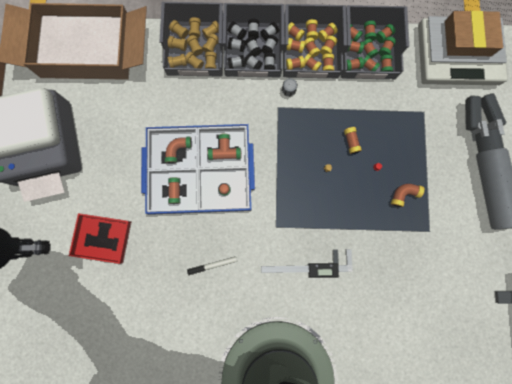

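The top view shows the elbow, tee, coupling and cap each in the insert with its own outline. All are within about 13 mm of the insert centre, and the gas fittings have moved less than 1 mm. The gripper is clear at (30,247). Handing in.

Run:
```python
from workcell import env
print(env.get_obs()['t'], env.hand_in())
```

```text
the job is handed in; nothing more can be done
36.75 None
```

All four green-ringed fittings are packed, each in the insert with its own outline, and the job was handed in at 36.75 s of the 128 s allowed. No verdict was reported.

- **Placement:** I lowered the fittings in small steps. The tee touched at 3 N, the elbow at 9 N and the cap at 22 N. The coupling showed no clear contact (0.6 N) and was released at the computed floor height.
- **Final positions:** in the last pictures every origin is within about 13 mm of its insert's centre. The tee, coupling and elbow lie flat, and the cap stands upright. Flatness and uprightness were judged by eye, not measured.
- **Gas fittings:** both measured within 1 mm of where they started, and the gripper ended clear of everything.

**What disagreed:**
- **Arm height:** it read about 28 mm low, so the first try at the cap closed on nothing. I found the offset by touching the mat and allowed for it afterwards; nothing was knocked over.
- **Final scene-view fits:** for the packed fittings these matched poorly, possibly because the blue tray or neighbouring fittings fell inside the fitting window. I relied on the top view, which agreed on position within about 6 mm. The coupling and elbow headings differ by 0.14–0.17 rad between the views, which doesn't matter because any heading is allowed.

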